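Change the kitchen roll

TASK

Change the kitchen roll on its holder: lift the wooden knob off the top of the spindle and stand it upright on the worktop clear of the holder, then put the bare cardboard core in the steel caddy, slide the new paper roll right down onto the holder's base and let go of it, and lastly set the knob back on the spindle, fully home. Leave the honey jar, the mug and the pepper mill where they stand.

Things in the scene. Friction and masses are not known exactly. Their poses are not given: they have to be found in the camera images.
- holder: kitchen-roll holder, fixed; may swap places with the caddy. Origin: centre of its underside, on the worktop, z up. Round dark wooden base 148 mm across; core and roll stand on its top at height 16 mm. Steel spindle 29 mm in diameter up to a flat shoulder at height 140 mm, above it a neck 14 mm in diameter with a chamfered tip up to height 156 mm
- knob_centre (a point): centre (half-way up) of the loose light wooden knob, 50 mm tall, 100 g; z up along it. At the start it sits on the spindle's shoulder. Foot flange 54 mm across, 9 mm thick; waist 34 mm; grip 40 mm across from 26 to 42 mm above the underside. Blind hole in the underside, 18 mm across and deep, takes the spindle's neck; fully home the underside rests on the shoulder, this point at height 165 mm
- core_centre (a point): centre (half-way up) of the loose bare cardboard tube, 120 mm long, 44 mm outside and 37 mm inside diameter, 40 g. At the start it stands over the spindle on the holder's base, its upper end at height 136 mm, the knob over it. z along the tube
- roll_centre (a point): centre (half-way up) of the new white kitchen roll, loose, standing on the worktop: 120 mm tall, 62 mm outside diameter, core open right through, 37 mm inside, rigid, 160 g. z along it. Fully down on the holder this point is at height 76 mm. It may swap places with the honey jar
- caddy: open round steel waste caddy, fixed. Origin: centre of its underside, on the worktop. 110 mm tall, mouth 160 mm outside diameter, tapering to 136 mm at the foot, wall 4 mm, inner floor at height 4 mm
- honey_jar: glass honey jar with a black lid, 65 mm in diameter, 86 mm tall, loose, a bystander. Origin: centre of its underside
- mug: blue-grey mug with a handle, 82 mm in diameter (118 mm over the handle), 94 mm tall, loose, a bystander. Origin: on the worktop, below the centre of mug and handle together
- pepper_mill: dark wooden pepper mill, 58 mm in diameter, 170 mm tall, loose, a bystander. Origin: centre of its underside

How it is judged:
On the way, in this order (a step that is already met when the one before it is completed fails the run):
1. the knob is off the holder and stands released, upright and low down, clear of the holder (horizontal distance between knob_centre and holder above 0.085 m and height (world z) of knob_centre below 0.06 m and angle between knob_centre's own z axis and vertical below 0.2 rad and contact force between the fingers and knob below 0.1 N), for 0.2 s.
2. the bare core is in the caddy, released (horizontal distance between core_centre and caddy below 0.08 m and height (world z) of core_centre below 0.1 m and contact force between the fingers and core below 0.1 N), for 0.2 s.
3. the new roll is on the spindle, right down on the base, released (horizontal distance between roll_centre and holder below 0.008 m and z of roll_centre in the frame of holder below 0.08 m and angle between roll_centre's own z axis and vertical below 0.08 rad and contact force between the fingers and roll below 0.1 N), for 0.2 s.
At the end, for the whole second after the job is handed in: Knob upright on the spindle (within 6 mm of its axis, 3 mm of fully home, 0.08 rad); new roll down on the base (within 8 mm of the axis, 4 mm of fully down, 0.08 rad); core in the caddy (centre within 80 mm of its axis, below 100 mm); all released and at rest (all of step 2 and all of step 3 and horizontal distance between knob_centre and holder below 0.006 m and z of knob_centre in the frame of holder between 0.16 and 0.168 m and angle between knob_centre's own z axis and vertical below 0.08 rad and contact force between the fingers and knob below 0.1 N and linear speed of each of knob, roll, core below 0.02 m/s); the robot touches nothing.
It fails at once if the honey jar is moved by more than 40 mm or tipped over (distance of honey_jar from where it was at the start of the episode above 0.04 m or angle between honey_jar's own z axis and vertical above 0.5 rad).
It fails at once if the mug is moved by more than 40 mm or tipped over (distance of mug from where it was at the start of the episode above 0.04 m or angle between mug's own z axis and vertical above 0.5 rad).
It fails at once if the pepper mill is moved by more than 40 mm or tipped over (distance of pepper_mill from where it was at the start of the episode above 0.04 m or angle between pepper_mill's own z axis and vertical above 0.5 rad).
It also fails if it takes over 72 s, if anything falls off the work surface, if the arm or the gripper's body presses on something with over 40 N, if the wrist force passes 120 N, or if a joint passes its speed limit or range.

ROBOT

A 6-joint arm with a two-finger parallel gripper is mounted at the origin on a cart in front of the work surface, level with it; the furniture and walls round the work are solid. World frame = base frame: x ahead of the robot, y to its left, z up, the work surface at z = 0. Lengths are in m, angles in rad, forces in N, time in s.
With the tool pointing down it reaches from about 0.275 to 0.825 m from the base axis. Payload 5.2 kg.
Tool frame: the origin (TCP) lies on the centre line of the jaws, within the pads' length; the fingertips stand 22 mm ahead of it and the grasp point (between the pads) lies 3 mm ahead of it; z points along the fingers, y is the line along which they close (so a half turn about z gives the same grasp; the last joint's range is limited). The gripper opens to 93 mm and grips with 3 to 60 N. Pads are 15 mm wide; open, the fingers measure 128 mm over their backs; the gripper's body (75 mm by 188 mm) begins 65 mm behind the grasp point.
Start: joints at [-1.342, 0.259, 1.535, -0, 1.348, -0.203], TCP at [0.23, -0.5, 0.214] pointing down, gripper open.
Joint ranges: [-3.14, 3.14], [-0.91, 2.08], [0.19, 2.58], [-1.22, 4.36], [0.22, 2.71], [-3.12, 3.12]. Speed limits (rad/s): [2.57, 2.57, 3.14, 3.14, 3.14, 3.14].

INTERFACE

Orientations are given as [roll, pitch, yaw] about the fixed x, y, z axes, in that order (R = Rz(yaw) Ry(pitch) Rx(roll)).
In Python, from workcell import manip gives the robot as it stands.
- The arm moves only by the tool step_arm, never from a script. Its argument "increments" is a list of rows, each an object of numbers: "x", "y", "z": the shift along the tool's x, y, z in m; "rx", "ry", "rz": the turn, a rotation vector about the tool's x, y, z in rad; "hand": the finger opening in m, from 0 to 0.093. A call has exactly 8 rows; each row is the pose to reach, as a shift and turn from the pose commanded when the call began, along the tool's axes at that moment; what a row does not reach only later rows make up. A row lasts 1/8 s, in which the tool goes at most 62.5 mm and 10.7 degrees, less where a joint would pass 70% of its speed; a pose out of reach is approached as far as the arm can. A call with a gripper value outside its range is refused whole. The fingers move at their own pace and stop on an object; "newtons" is the grip in N (left out, the last holds). Time passes only in rows, so rows that repeat a pose let the fingers close, or fill a call up. It gives the time, the measured TCP pose, the force, the opening and the grip force at its end, in the units of the state.
- manip.get_state(): the state, without advancing time (a new reading comes with each control period).
- manip.read_camera(name): name is "scene" or "top"; returns (picture, depth): 420x560x3 uint8, blue, green, red; 420x560 float32, m along the optical axis (not along the pixel's ray), 0 where there is no reading.
- manip.calibration(name): a dict with "fx", "fy", "cx", "cy" (pixels), "eye" and "attitude" of the camera in the world. Camera axes: x right, y up, looking along -z (the intrinsics and any distortion apply to the point x, -y, -z); pixel columns grow to the right and rows downward; lengths in m; the calibration is good to about 2 mm. A picture is of the moment at which its call begins. calibration takes no time and is no camera call.
- manip.job_done(): hands the job in; it is judged then, once.
The state is a dict: "time_s": time; "joint_positions": joint angles; "joint_vel": joint speeds; "tau": joint torques, N m; "tcp_pos": TCP position; "eef_rot": TCP orientation; "contact_force": force on the tool from outside, world axes, zero at the start; "wrist_torque": the same for the moment, N m; "grip_width": finger opening in m; "gripper_force": force on a finger pad.
Only numpy, scipy, OpenCV 4.12 (cv2) and the standard library are available. Lean on these libraries where they do the work, as an engineer would, in place of code of your own. Each camera call takes 0.05 s, during which the arm holds its last target. There are 200 camera calls.

## Working session

There is one attempt and no reset: what is moved stays moved. The work goes in short steps, Python scripts to look and compute and a tool call to move; the robot and the scene stay as the last step left them, time stands still between calls to the robot, and variables do not carry over. Pictures are saved under pics/ and viewed, at most 10 in all, crops included, and the job is handed in when it is done.

Besides the shell and the picture viewer there is one more tool, called after ">>>" as name(argument=value, ...), one argument or row to a line, values as JSON. step_arm: Moves the arm, as the interface text tells. Its arguments: {"type":"object","properties":{"increments":{"type":"array"},"newtons":{"type":"number"}},"required":["increments"]}

```bash
mkdir -p pics
cat > h.py <<'E'
import numpy as np, cv2
from workcell import manip
from scipy.spatial.transform import Rotation as R
def grab(n,fn=None):
    im,d=manip.read_camera(n); im=np.array(im); d=np.array(d)
    if fn: cv2.imwrite('pics/'+fn,im)
    return im,d
def Rm(c):
    a=np.array(c['attitude'],float)
    return a if a.shape==(3,3) else R.from_euler('xyz',a).as_matrix() if a.size==3 else None
def cloud(n,d):
    c=manip.calibration(n); v,u=np.mgrid[:d.shape[0],:d.shape[1]]
    p=np.stack([(u-c['cx'])/c['fx']*d,-(v-c['cy'])/c['fy']*d,-d],-1)
    w=p@Rm(c).T+np.array(c['eye']); w[d==0]=np.nan
    return w
E
python3 - <<'E'
from h import *
for n in ('scene','top'):
    im,d=grab(n,n+'0.png'); print(manip.calibration(n)); np.save('/tmp/'+n,d)
    w=cloud(n,d); print(np.nanmin(d[d>0]),d.max()); 
    for z in (0.0,): print((abs(w[...,2])<.005).mean())
s=manip.get_state();print(s)
E
```

```text
{'fx': 528.6348323873505, 'fy': 528.6348323873505, 'cx': 282.59977679289824, 'cy': 215.97076186199115, 'eye': array([ 0.19205532, -0.86887412,  1.22858931]), 'attitude': array([ 0.69007562, -0.00942131, -0.38155267])}
0.65540755 3.9429066
0.1268877551020408
{'fx': 491.78648960686024, 'fy': 491.78648960686024, 'cx': 279.460112079009, 'cy': 206.093389712144, 'eye': array([ 0.3900849 , -0.0200936 ,  1.19262944]), 'attitude': array([ 0.14944473,  0.00272849, -1.57954651])}
0.389119 2.263546
0.26534438775510205
{'time_s': 0.1, 'joint_positions': array([-1.34178445e+00,  2.59258853e-01,  1.53596657e+00, -5.64788479e-06,
        1.34799898e+00, -2.02795007e-01]), 'joint_vel': array([ 0.0004418 , -0.0014884 , -0.00381855, -0.00205483,  0.00254667,
       -0.00037864]), 'tau': array([ 2.50181736e-03, -4.38207901e+01, -2.84644496e+01,  7.20820134e-02,
        3.61838273e-02, -5.67332916e-05]), 'tcp_pos': array([ 0.23008833, -0.49901061,  0.21280975]), 'eef_rot': array([-3.13999324e+00, -3.23252244e-04,  4.31807873e-01]), 'contact_force': array([-0.04018888,  0.30513018, -0.63588574]), 'wrist_torque': array([-0.01279299, -0.06183518,  0.06129051]), 'gripper_force': 0.0, 'grip_width': 0.09303163755234228}
```

View pics/scene0.png

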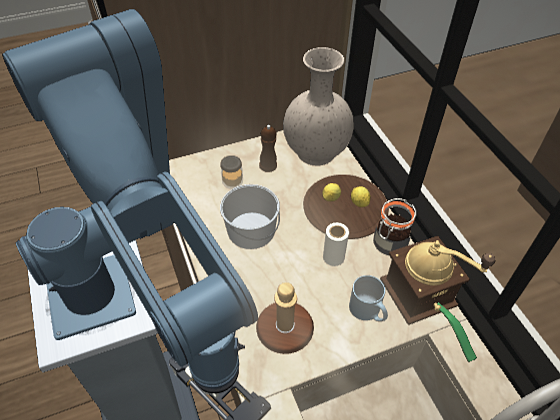

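View pics/top0.png

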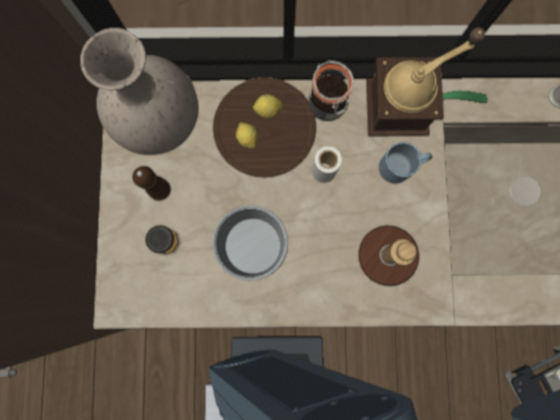

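The scene view shows the holder with knob at (285,310), the caddy at (250,215), the new roll at (336,243), the mug at (367,297), the jar at (231,170) and the mill at (268,148). In the top view the knob is at (402,252), the base at (389,255), the caddy at (250,243), the roll top at (327,160), the mug at (403,162) and the jar at (161,240).

```bash
cat >> h.py <<'E'
def circ(p):
    A=np.c_[2*p[:,:2],np.ones(len(p))]; s=np.linalg.lstsq(A,(p[:,:2]**2).sum(1),rcond=None)[0]
    return s[:2],np.sqrt(s[2]+s[0]**2+s[1]**2)
def near(w,xy,r,z0,z1):
    m=(np.hypot(w[...,0]-xy[0],w[...,1]-xy[1])<r)&(w[...,2]>z0)&(w[...,2]<z1)
    return w[m]
E
python3 - <<'E'
from h import *
seed={'top':dict(knob=(402,252),base=(370,265),caddy=(250,243),roll=(318,160),mug=(403,162),jar=(161,240),mill=(144,176)),
'scene':dict(knob=(286,290),base=(265,328),caddy=(250,215),roll=(337,245),mug=(367,300),jar=(231,165),mill=(268,130))}
for n in seed:
    w=cloud(n,np.load('/tmp/'+n+'.npy'))
    for k,(u,v) in seed[n].items(): print(n,k,w[v,u].round(3))
    t=w[:,:,2]; print('table z', np.nanmedian(t[abs(t)<.02]))
    kb=w[seed[n]['knob'][1],seed[n]['knob'][0],:2]
    def rep(name,q):
        if len(q)>4:
            c,r=circ(q);mid=(np.percentile(q[:,:2],1,0)+np.percentile(q[:,:2],99,0))/2
            print(n,name,len(q),'circ',c.round(4),r.round(4),'mean',q.mean(0).round(4),'mid',mid.round(4),'zmax',q[:,2].max().round(4))
    rep('knobtop',near(w,kb,.04,.183,.2)); rep('grip',near(w,kb,.04,.166,.182)); rep('flange',near(w,kb,.04,.138,.152))
    rep('core',near(w,kb,.05,.03,.13)); rep('base',near(w,kb,.11,.010,.02))
    rc=w[seed[n]['roll'][1],seed[n]['roll'][0],:2]; rep('rolltop',near(w,rc,.07,.113,.13)); rep('rollside',near(w,rc,.07,.03,.11))
    cc=w[seed[n]['caddy'][1],seed[n]['caddy'][0],:2]; rep('caddyrim',near(w,cc,.12,.104,.12))
    for k,z in (('jar',.08),('mug',.088),('mill',.15)):
        c0=w[seed[n][k][1],seed[n][k][0],:2]; rep(k,near(w,c0,.07,z,z+.03))
E
```

```text
top knob [ 0.445 -0.267  0.187]
top base [ 0.424 -0.232  0.015]
top caddy [0.48  0.054 0.002]
top roll [ 0.656 -0.106  0.115]
top mug [ 0.677 -0.326  0.002]
top jar [0.482 0.249 0.087]
top mill [0.614 0.272 0.158]
table z -0.0012617126524101518
top knobtop 238 circ [ 0.4466 -0.2789] 0.0127 mean [ 0.4466 -0.2787  0.1866] mid [ 0.4467 -0.2792] zmax 0.1917
top grip 64 circ [ 0.4465 -0.2793] 0.0188 mean [ 0.4437 -0.27    0.1761] mid [ 0.4463 -0.2788] zmax 0.1819
top flange 202 circ [ 0.4468 -0.28  ] 0.0233 mean [ 0.4444 -0.269   0.1471] mid [ 0.4469 -0.2762] zmax 0.1518
top core 143 circ [ 0.4467 -0.2798] 0.0217 mean [ 0.4429 -0.2624  0.0731] mid [ 0.4457 -0.267 ] zmax 0.1194
top base 1964 circ [ 0.4469 -0.281 ] 0.0539 mean [ 0.4442 -0.2706  0.0143] mid [ 0.4456 -0.2785] zmax 0.0199
top rolltop 381 circ [ 0.6562 -0.128 ] 0.0253 mean [ 0.656  -0.1282  0.118 ] mid [ 0.6559 -0.1282] zmax 0.1251
top rollside 334 circ [ 0.6527 -0.1207] 0.0262 mean [ 0.6496 -0.1245  0.0714] mid [ 0.6509 -0.1242] zmax 0.1099
top caddyrim 829 circ [0.4726 0.0475] 0.0792 mean [0.4728 0.0483 0.1094] mid [0.4723 0.
[... 1076 characters left out ...]
[ 0.4411 -0.2904  0.0165] mid [ 0.4462 -0.2801] zmax 0.02
scene rolltop 286 circ [ 0.656 -0.127] 0.0255 mean [ 0.6559 -0.1276  0.121 ] mid [ 0.6559 -0.1265] zmax 0.1291
scene rollside 474 circ [ 0.6541 -0.13  ] 0.0257 mean [ 0.648  -0.1395  0.0748] mid [ 0.6526 -0.1311] zmax 0.1099
scene caddyrim 400 circ [0.4726 0.0497] 0.0786 mean [0.4833 0.0852 0.1118] mid [0.4727 0.0598] zmax 0.1191
scene jar 279 circ [0.4835 0.2556] 0.0238 mean [0.4834 0.2547 0.0874] mid [0.4833 0.2566] zmax 0.0953
scene mug 225 circ [ 0.6629 -0.3031] 0.0401 mean [ 0.6637 -0.3046  0.0935] mid [ 0.6623 -0.3068] zmax 0.1
scene mill 142 circ [0.6424 0.2777] 0.0327 mean [0.6275 0.2752 0.1586] mid [0.6387 0.2758] zmax 0.1736
```

>>> step_arm(
  increments=[
    {"x": 0,"y": 0,"z": -0.036,"rz": 0.1,"hand": 0.093},
    {"x": 0.05,"y": -0.02,"z": -0.036,"rz": 0.25},
    {"x": 0.1,"y": -0.04,"z": -0.036,"rz": 0.432},
    {"x": 0.15,"y": -0.06,"z": -0.036,"rz": 0.432},
    {"x": 0.2,"y": -0.08,"z": -0.036,"rz": 0.432},
    {"x": 0.25,"y": -0.1,"z": -0.036,"rz": 0.432},
    {"x": 0.289,"y": -0.11,"z": -0.036,"rz": 0.432},
    {"x": 0.289,"y": -0.11,"z": -0.036,"rz": 0.432},
  ],
  newtons=20,
)

```text
schema error: expected keys x, y, z, rx, ry, rz, hand
```

>>> step_arm(
  increments=[
    {"x": 0,"y": 0,"z": -0.036,"rx": 0,"ry": 0,"rz": 0.1,"hand": 0.093},
    {"x": 0.05,"y": -0.02,"z": -0.036,"rx": 0,"ry": 0,"rz": 0.25,"hand": 0.093},
    {"x": 0.1,"y": -0.04,"z": -0.036,"rx": 0,"ry": 0,"rz": 0.432,"hand": 0.093},
    {"x": 0.15,"y": -0.06,"z": -0.036,"rx": 0,"ry": 0,"rz": 0.432,"hand": 0.093},
    {"x": 0.2,"y": -0.08,"z": -0.036,"rx": 0,"ry": 0,"rz": 0.432,"hand": 0.093},
    {"x": 0.25,"y": -0.1,"z": -0.036,"rx": 0,"ry": 0,"rz": 0.432,"hand": 0.093},
    {"x": 0.289,"y": -0.11,"z": -0.036,"rx": 0,"ry": 0,"rz": 0.432,"hand": 0.093},
    {"x": 0.289,"y": -0.11,"z": -0.036,"rx": 0,"ry": 0,"rz": 0.432,"hand": 0.093},
  ],
  newtons=20,
)

```text
time_s: 1.1
tcp_pos: [0.4481, -0.2765, 0.2492]
eef_rot: [-3.141, 0.0, 0.004]
contact_force: [0.5, 0.0, 0.4]
grip_width: 0.0931
gripper_force: 0.0
```

>>> step_arm(
  increments=[
    {"x": -0.0014,"y": 0.0025,"z": 0.02,"rx": 0,"ry": 0,"rz": 0,"hand": 0.093},
    {"x": -0.0014,"y": 0.0025,"z": 0.045,"rx": 0,"ry": 0,"rz": 0,"hand": 0.093},
    {"x": -0.0014,"y": 0.0025,"z": 0.065,"rx": 0,"ry": 0,"rz": 0,"hand": 0.093},
    {"x": -0.0014,"y": 0.0025,"z": 0.072,"rx": 0,"ry": 0,"rz": 0,"hand": 0.093},
    {"x": -0.0014,"y": 0.0025,"z": 0.072,"rx": 0,"ry": 0,"rz": 0,"hand": 0.038},
    {"x": -0.0014,"y": 0.0025,"z": 0.072,"rx": 0,"ry": 0,"rz": 0,"hand": 0.03},
    {"x": -0.0014,"y": 0.0025,"z": 0.072,"rx": 0,"ry": 0,"rz": 0,"hand": 0.03},
    {"x": -0.0014,"y": 0.0025,"z": 0.072,"rx": 0,"ry": 0,"rz": 0,"hand": 0.03},
  ],
  newtons=20,
)

```text
time_s: 2.1
tcp_pos: [0.4454, -0.2813, 0.1781]
eef_rot: [3.141, -0.001, -0.0]
contact_force: [0.3, -0.5, 0.1]
grip_width: 0.0573
gripper_force: 0.0
```

>>> step_arm(
  increments=[
    {"x": 0,"y": 0,"z": 0,"rx": 0,"ry": 0,"rz": 0,"hand": 0.03},
    {"x": 0,"y": 0,"z": 0,"rx": 0,"ry": 0,"rz": 0,"hand": 0.03},
    {"x": 0,"y": 0,"z": 0,"rx": 0,"ry": 0,"rz": 0,"hand": 0.03},
    {"x": 0,"y": 0,"z": 0,"rx": 0,"ry": 0,"rz": 0,"hand": 0.03},
    {"x": 0,"y": 0,"z": 0,"rx": 0,"ry": 0,"rz": 0,"hand": 0.03},
    {"x": 0,"y": 0,"z": -0.01,"rx": 0,"ry": 0,"rz": 0,"hand": 0.03},
    {"x": 0,"y": 0,"z": -0.03,"rx": 0,"ry": 0,"rz": 0,"hand": 0.03},
    {"x": 0,"y": 0,"z": -0.03,"rx": 0,"ry": 0,"rz": 0,"hand": 0.03},
  ],
)

```text
time_s: 3.1
tcp_pos: [0.446, -0.2824, 0.2091]
eef_rot: [3.139, -0.002, -0.0]
contact_force: [0.9, 0.6, -0.2]
grip_width: 0.0351
gripper_force: 16.1
```

Run:
```python
from h import *
for i in range(4):
    grab('top','x.png'); s=manip.get_state(); print(s['tcp_pos'].round(4),s['eef_rot'].round(4),s['contact_force'].round(2),s['grip_width'],s['gripper_force'])
im,d=grab('scene','g1.png')
```

```text
[ 0.4455 -0.2818  0.208 ] [ 3.14e+00 -1.00e-03 -3.00e-04] [-0.22  0.1  -1.12] 0.03486861689926899 16.118335782712165
[ 0.4451 -0.2814  0.2073] [ 3.1412e+00  0.0000e+00 -3.0000e-04] [-0.05 -0.38 -1.56] 0.03505937935274993 16.119011195153234
[ 0.4449 -0.2811  0.2069] [-3.1412e+00  8.0000e-04 -3.0000e-04] [ 0.09  0.56 -1.08] 0.03525787072913579 16.120014233358688
[ 0.4449 -0.281   0.2067] [-3.1408e+00  1.0000e-03 -3.0000e-04] [-1.13 -0.31 -0.74] 0.03526438689061704 16.120920638772986
```

Run:
```python
from h import *
im=cv2.imread('pics/g1.png'); cv2.imwrite('pics/g1c.png',cv2.resize(im[220:380,180:400],None,fx=3,fy=3,interpolation=cv2.INTER_CUBIC))
```

```text
(no output)
```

View pics/g1c.png

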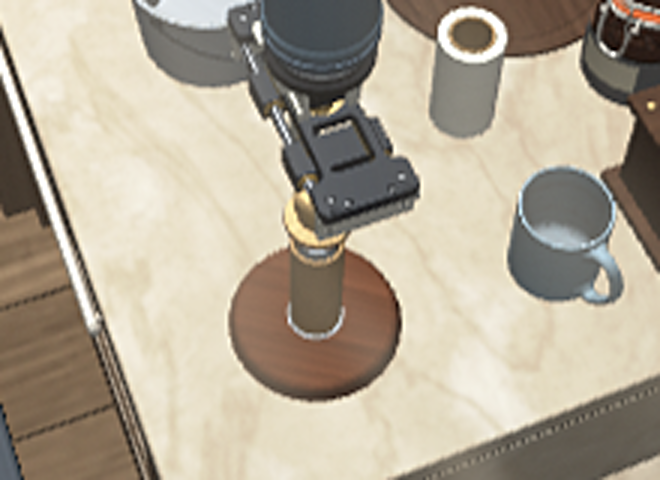

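The crop shows the knob held below the fingertips (320,215) and lifted off the shoulder, with the core left standing on the base.

Run:
```python
from h import *
im,d=grab('scene'); w=cloud('scene',d); s=manip.get_state(); print(s['tcp_pos'],s['grip_width'])
hsv=cv2.cvtColor(im,cv2.COLOR_BGR2HSV)
box=np.zeros(d.shape,bool); box[270:315,270:305]=1
m=box&(hsv[...,1]>90)&(w[...,2]>.145)&(abs(w[...,1]+.279)<.05)&(abs(w[...,0]-.446)<.05)
p=w[m]; print(len(p))
for z in np.arange(.145,.225,.005):
    q=p[(p[:,2]>=z)&(p[:,2]<z+.005)]
    if len(q)>3: print(z.round(3),len(q),q[:,:2].min(0).round(3),q[:,:2].max(0).round(3),circ(q)[0].round(3),circ(q)[1].round(3))
```

```text
[ 0.44485947 -0.28092251  0.20676165] 0.03489328297028012
90
0.17 7 [ 0.423 -0.305] [ 0.456 -0.286] [ 0.446 -0.282] 0.023
0.175 32 [ 0.421 -0.308] [ 0.458 -0.277] [ 0.443 -0.288] 0.018
0.18 12 [ 0.424 -0.308] [ 0.452 -0.262] [ 0.448 -0.283] 0.023
0.21 13 [ 0.428 -0.295] [ 0.436 -0.276] [ 0.434 -0.284] 0.007
0.215 8 [ 0.428 -0.29 ] [ 0.436 -0.279] [ 0.434 -0.284] 0.005
```

>>> step_arm(
  increments=[
    {"x": 0,"y": 0,"z": -0.02,"rx": 0,"ry": 0,"rz": 0,"hand": 0.03},
    {"x": -0.02,"y": -0.035,"z": -0.02,"rx": 0,"ry": 0,"rz": 0,"hand": 0.03},
    {"x": -0.045,"y": -0.075,"z": -0.02,"rx": 0,"ry": 0,"rz": 0,"hand": 0.03},
    {"x": -0.07,"y": -0.115,"z": -0.01,"rx": 0,"ry": 0,"rz": 0,"hand": 0.03},
    {"x": -0.085,"y": -0.141,"z": 0.02,"rx": 0,"ry": 0,"rz": 0,"hand": 0.03},
    {"x": -0.085,"y": -0.141,"z": 0.06,"rx": 0,"ry": 0,"rz": 0,"hand": 0.03},
    {"x": -0.085,"y": -0.141,"z": 0.1,"rx": 0,"ry": 0,"rz": 0,"hand": 0.03},
    {"x": -0.085,"y": -0.141,"z": 0.1,"rx": 0,"ry": 0,"rz": 0,"hand": 0.03},
  ],
)

```text
time_s: 4.4
tcp_pos: [0.3582, -0.1385, 0.1056]
eef_rot: [-3.138, 0.005, -0.0]
contact_force: [0.1, -0.1, -0.0]
grip_width: 0.0301
gripper_force: 0.0
```

>>> step_arm(
  increments=[
    {"x": 0,"y": 0,"z": 0.02,"rx": 0,"ry": 0,"rz": 0,"hand": 0.03},
    {"x": 0,"y": 0,"z": 0.04,"rx": 0,"ry": 0,"rz": 0,"hand": 0.03},
    {"x": 0,"y": 0,"z": 0.055,"rx": 0,"ry": 0,"rz": 0,"hand": 0.03},
    {"x": 0,"y": 0,"z": 0.062,"rx": 0,"ry": 0,"rz": 0,"hand": 0.03},
    {"x": 0,"y": 0,"z": 0.066,"rx": 0,"ry": 0,"rz": 0,"hand": 0.03},
    {"x": 0,"y": 0,"z": 0.066,"rx": 0,"ry": 0,"rz": 0,"hand": 0.03},
    {"x": 0,"y": 0,"z": 0.066,"rx": 0,"ry": 0,"rz": 0,"hand": 0.03},
    {"x": 0,"y": 0,"z": 0.066,"rx": 0,"ry": 0,"rz": 0,"hand": 0.03},
  ],
)

```text
time_s: 5.4
tcp_pos: [0.3605, -0.1403, 0.0419]
eef_rot: [3.141, -0.001, -0.0]
contact_force: [0.4, 0.0, 0.2]
grip_width: 0.0301
gripper_force: 0.0
```

Run:
```python
from h import *
grab('scene','a2.png'); grab('top','t2.png'); 
a=cv2.imread('pics/a2.png'); t=cv2.imread('pics/t2.png')
cv2.imwrite('pics/c2.png',np.hstack([cv2.resize(a[160:400,180:460],(400,343)),cv2.resize(t[130:370,200:480],(400,343))]))
```

```text
(no output)
```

View pics/c2.png

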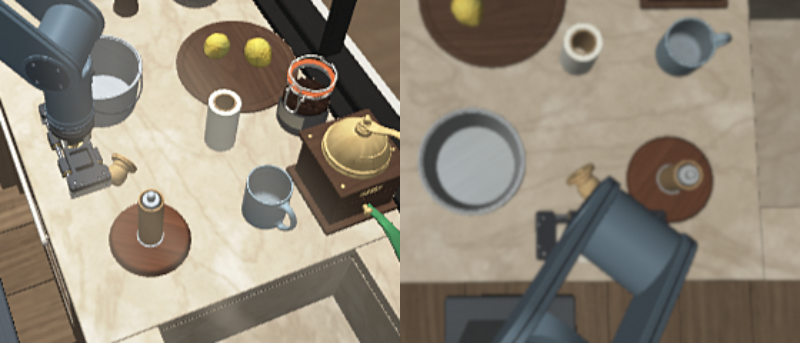

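The crop shows that the knob slipped out and now lies on its side beside the gripper, at about scene (265,278) and top (327,256). I'll lift the arm clear and measure how the knob lies.

>>> step_arm(
  increments=[
    {"x": 0,"y": 0,"z": -0.04,"rx": 0,"ry": 0,"rz": 0,"hand": 0.03},
    {"x": 0,"y": 0,"z": -0.09,"rx": 0,"ry": 0,"rz": 0,"hand": 0.03},
    {"x": -0.02,"y": -0.04,"z": -0.14,"rx": 0,"ry": 0,"rz": 0,"hand": 0.06},
    {"x": -0.03,"y": -0.08,"z": -0.16,"rx": 0,"ry": 0,"rz": 0,"hand": 0.08},
    {"x": -0.03,"y": -0.12,"z": -0.16,"rx": 0,"ry": 0,"rz": 0,"hand": 0.08},
    {"x": -0.03,"y": -0.15,"z": -0.16,"rx": 0,"ry": 0,"rz": 0,"hand": 0.08},
    {"x": -0.03,"y": -0.15,"z": -0.16,"rx": 0,"ry": 0,"rz": 0,"hand": 0.08},
    {"x": -0.03,"y": -0.15,"z": -0.16,"rx": 0,"ry": 0,"rz": 0,"hand": 0.08},
  ],
)

```text
time_s: 6.5
tcp_pos: [0.3304, 0.0094, 0.2016]
eef_rot: [3.141, -0.0, 0.001]
contact_force: [-0.1, -0.7, 0.2]
grip_width: 0.0791
gripper_force: 0.0
```

```bash
cat > k.py <<'E'
from h import *
def knobpix(n,fn):
    im,d=grab(n,fn); w=cloud(n,d); hsv=cv2.cvtColor(im,cv2.COLOR_BGR2HSV)
    m=(hsv[...,0]>8)&(hsv[...,0]<28)&(hsv[...,1]>70)&(hsv[...,2]>60)&(w[...,2]>.012)&(w[...,2]<.08)
    m&=(w[...,0]>.3)&(w[...,0]<.58)&(w[...,1]>-.22)&(w[...,1]<-.04)
    return im,w,m
if __name__=='__main__':
    out=[]
    for n in ('scene','top'):
        im,w,m=knobpix(n,'k3%s.png'%n); p=w[m]; print(n,len(p),p.mean(0).round(4),p.min(0).round(4),p.max(0).round(4))
        c,v=np.linalg.eigh(np.cov(p[:,:2].T)); a=v[:,1]; print('axis',a.round(3))
        t=(p[:,:2]-p[:,:2].mean(0))@a; b=(p[:,:2]-p[:,:2].mean(0))@np.array([-a[1],a[0]])
        for lo in np.arange(-.035,.035,.005):
            k=(t>=lo)&(t<lo+.005)
            if k.sum()>2: print(lo.round(3),k.sum(),'b',b[k].min().round(4),b[k].max().round(4),'zmax',p[k,2].max().round(4))
        v,u=np.where(m); cv,cu=int(v.mean()),int(u.mean()); print(cu,cv)
        out.append(cv2.resize(im[cv-30:cv+30,cu-40:cu+40],(400,300),interpolation=cv2.INTER_CUBIC))
    cv2.imwrite('pics/k3.png',np.hstack(out)); s=manip.get_state(); print(s['tcp_pos'],s['joint_positions'])
E
python3 k.py
```

```text
scene 284 [ 0.4403 -0.1492  0.0373] [ 0.4101 -0.2198  0.012 ] [ 0.4695 -0.1118  0.0582]
axis [0.204 0.979]
-0.015 9 b -0.0001 0.013 zmax 0.0379
-0.01 18 b -0.0039 0.02 zmax 0.0418
-0.005 35 b -0.0098 0.0277 zmax 0.0461
0.0 26 b -0.0106 0.0296 zmax 0.0458
0.005 44 b -0.0279 0.0292 zmax 0.0488
0.01 48 b -0.0257 0.0259 zmax 0.057
0.015 28 b -0.0184 0.0168 zmax 0.0582
0.02 20 b -0.0137 0.0081 zmax 0.0581
0.025 9 b -0.0041 0.0075 zmax 0.0553
0.03 11 b -0.0017 0.0087 zmax 0.0533
264 280
top 428 [ 0.4421 -0.1503  0.0324] [ 0.4074 -0.22    0.012 ] [ 0.4764 -0.1054  0.0554]
axis [-0.038  0.999]
-0.01 15 b -0.0029 0.0184 zmax 0.0363
-0.005 25 b -0.0078 0.0227 zmax 0.0398
0.0 37 b -0.0288 0.025 zmax 0.0451
0.005 51 b -0.0303 0.027 zmax 0.0484
0.01 49 b -0.0278 0.0268 zmax 0.0534
0.015 56 b -0.0262 0.0266 zmax 0.0543
0.02 42 b -0.0217 0.0215 zmax 0.0554
0.025 29 b -0.0193 0.0144 zmax 0.0554
0.03 18 b -0.0172 0.0024 zmax 0.0533
0.035 13 b -0.0124 0.0024 zmax 0.0449
335 257
[0.33043012 0.00899582 0.20148103] [-3.14169383e-01 -1.51564263e-01  2.00485841e+00 -3.71736228e-04
  1.28849811e+00  1.25804469e+00]
```

View pics/k3.png

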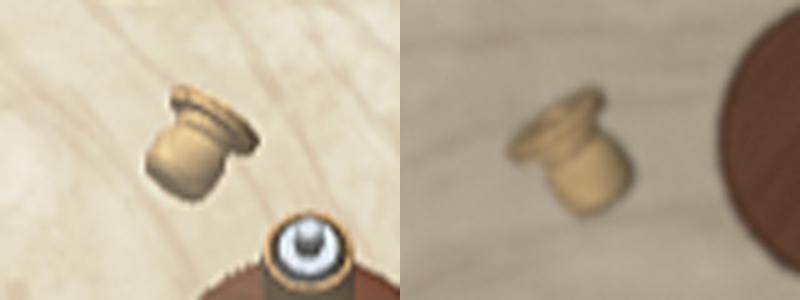

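Both views show the knob lying on its side with the flange towards the upper left and the dome pointing back at the robot. In the top view the flange edge runs from about (317,258) to (336,245), so the axis from flange to dome is about (-0.84,-0.55) in world.

Run:
```python
from h import *
ps=[]
for n in ('scene','top'):
    w=cloud(n,manip.read_camera(n)[1]); p=w[(w[...,2]>.008)&(abs(w[...,0]-.442)<.05)&(w[...,1]>-.195)&(w[...,1]<-.09)]; ps.append(p)
    print(n,len(p),p.max(0).round(3),p.min(0).round(3))
    for az in (213.,):
        a=np.array([np.cos(np.radians(az)),np.sin(np.radians(az))]); c=np.array([.442,-.142])
        t=(p[:,:2]-c)@a; b=(p[:,:2]-c)@np.array([-a[1],a[0]])
        for lo in np.arange(-.04,.04,.005):
            k=(t>=lo)&(t<lo+.005)
            if k.sum()>2: print(lo.round(3),k.sum(),'b',b[k].min().round(4),b[k].max().round(4),'mid',((b[k].min()+b[k].max())/2).round(4),'zmax',p[k,2].max().round(4))
```

```text
scene 332 [ 0.49  -0.093  0.059] [ 0.398 -0.186  0.008]
-0.025 14 b 0.004 0.0389 mid 0.0214 zmax 0.0496
-0.02 50 b -0.0338 0.0183 mid -0.0077 zmax 0.0587
-0.015 52 b -0.0308 0.0398 mid 0.0045 zmax 0.0558
-0.01 23 b -0.0214 0.0105 mid -0.0054 zmax 0.0487
-0.005 21 b -0.0208 0.0129 mid -0.0039 zmax 0.0429
-0.0 32 b -0.0596 0.0136 mid -0.023 zmax 0.0439
0.005 21 b -0.0243 0.0139 mid -0.0052 zmax 0.0437
0.01 29 b -0.0191 0.0355 mid 0.0082 zmax 0.0461
0.015 37 b -0.0552 0.0155 mid -0.0199 zmax 0.0478
0.02 46 b -0.0209 0.0087 mid -0.0061 zmax 0.0427
top 389 [ 0.472 -0.104  0.055] [ 0.413 -0.163  0.009]
-0.03 15 b -0.0222 0.0153 mid -0.0034 zmax 0.0207
-0.025 49 b -0.0315 0.0187 mid -0.0064 zmax 0.0442
-0.02 47 b -0.031 0.0204 mid -0.0053 zmax 0.053
-0.015 37 b -0.029 0.0163 mid -0.0063 zmax 0.0535
-0.01 32 b -0.0214 0.0114 mid -0.005 zmax 0.0547
-0.005 34 b -0.0224 0.0146 mid -0.0039 zmax 0.0425
-0.0 35 b -0.0232 0.0147 mid -0.0043 zmax 0.0427
0.005 35 b -0.0241 0.0136 mid -0.0052 zmax 0.0434
0.01 37 b -0.0236 0.0157 mid -0.0039 zmax 0.0417
0.015 36 b -0.0228 0.0141 mid -0.0044 zmax 0.0405
0.02 28 b -0.0206 0.0096 mid -0.0055 zmax 0.0396
0.025 4 b -0.0156 -0.0015 mid -0.0086 zmax 0.0312
```

>>> step_arm(
  increments=[
    {"x": 0.02,"y": 0.03,"z": 0,"rx": 0,"ry": 0,"rz": -0.15,"hand": 0.08},
    {"x": 0.03,"y": 0.07,"z": 0,"rx": 0,"ry": 0,"rz": -0.3,"hand": 0.08},
    {"x": 0.05,"y": 0.11,"z": 0,"rx": 0,"ry": 0,"rz": -0.45,"hand": 0.08},
    {"x": 0.07,"y": 0.15,"z": 0,"rx": 0,"ry": 0,"rz": -0.576,"hand": 0.08},
    {"x": 0.07,"y": 0.169,"z": 0,"rx": 0,"ry": 0,"rz": -0.576,"hand": 0.08},
    {"x": 0.07,"y": 0.169,"z": 0,"rx": 0,"ry": 0,"rz": -0.576,"hand": 0.08},
    {"x": 0.07,"y": 0.169,"z": 0,"rx": 0,"ry": 0,"rz": -0.576,"hand": 0.08},
    {"x": 0.07,"y": 0.169,"z": 0,"rx": 0,"ry": 0,"rz": -0.576,"hand": 0.08},
  ],
  newtons=45,
)

```text
time_s: 7.7
tcp_pos: [0.3999, -0.158, 0.2017]
eef_rot: [-3.141, -0.0, 0.576]
contact_force: [-0.1, -0.1, -0.5]
grip_width: 0.0799
gripper_force: 0.0
```

>>> step_arm(
  increments=[
    {"x": 0,"y": 0,"z": 0,"rx": 0,"ry": -0.17,"rz": 0,"hand": 0.08},
    {"x": 0,"y": 0,"z": 0,"rx": 0,"ry": -0.34,"rz": 0,"hand": 0.08},
    {"x": 0,"y": 0,"z": 0,"rx": 0,"ry": -0.51,"rz": 0,"hand": 0.08},
    {"x": 0,"y": 0,"z": 0,"rx": 0,"ry": -0.68,"rz": 0,"hand": 0.08},
    {"x": 0,"y": 0,"z": 0,"rx": 0,"ry": -0.85,"rz": 0,"hand": 0.08},
    {"x": 0,"y": 0,"z": 0,"rx": 0,"ry": -0.85,"rz": 0,"hand": 0.08},
    {"x": 0,"y": 0,"z": 0,"rx": 0,"ry": -0.85,"rz": 0,"hand": 0.08},
    {"x": 0,"y": 0,"z": 0,"rx": 0,"ry": -0.85,"rz": 0,"hand": 0.08},
  ],
)

```text
time_s: 8.7
tcp_pos: [0.4001, -0.1596, 0.2033]
eef_rot: [3.137, 0.846, 0.572]
contact_force: [-0.8, 0.0, 0.5]
grip_width: 0.0802
gripper_force: 0.0
```

```bash
python3 -c "
from h import *
s=manip.get_state();print(s['tcp_pos'],s['joint_positions'],R.from_euler('xyz',s['eef_rot']).as_matrix().round(3))"
```

```text
[ 0.40014494 -0.15955644  0.20326726] [-0.18785649  0.51726739  1.49456417 -0.55819677  1.77738083  0.8800384 ] [[ 0.558  0.544 -0.627]
 [ 0.359 -0.839 -0.408]
 [-0.748  0.003 -0.663]]
```

>>> step_arm(
  increments=[
    {"x": 0,"y": 0,"z": 0,"rx": 0,"ry": 0.17,"rz": 0,"hand": 0.08},
    {"x": 0,"y": 0,"z": 0,"rx": 0,"ry": 0.34,"rz": 0,"hand": 0.08},
    {"x": 0,"y": 0,"z": 0,"rx": 0,"ry": 0.51,"rz": 0,"hand": 0.08},
    {"x": 0,"y": 0,"z": 0,"rx": 0,"ry": 0.68,"rz": 0,"hand": 0.08},
    {"x": 0,"y": 0,"z": 0,"rx": 0,"ry": 0.85,"rz": 0,"hand": 0.08},
    {"x": 0,"y": 0,"z": 0,"rx": 0,"ry": 1.02,"rz": 0,"hand": 0.08},
    {"x": 0,"y": 0,"z": 0,"rx": 0,"ry": 1.19,"rz": 0,"hand": 0.08},
    {"x": 0,"y": 0,"z": 0,"rx": 0,"ry": 1.36,"rz": 0,"hand": 0.08},
  ],
)

```text
time_s: 9.7
tcp_pos: [0.4003, -0.1604, 0.2041]
eef_rot: [3.13, -0.514, 0.579]
contact_force: [-0.9, 0.9, -0.2]
grip_width: 0.0801
gripper_force: 0.0
```

>>> step_arm(
  increments=[
    {"x": 0,"y": 0,"z": 0,"rx": 0,"ry": 0.17,"rz": 0,"hand": 0.08},
    {"x": 0,"y": 0,"z": 0,"rx": 0,"ry": 0.36,"rz": 0,"hand": 0.08},
    {"x": 0,"y": 0,"z": 0,"rx": 0,"ry": 0.36,"rz": 0,"hand": 0.08},
    {"x": 0,"y": 0,"z": 0,"rx": 0,"ry": 0.36,"rz": 0,"hand": 0.08},
    {"x": 0,"y": 0,"z": 0,"rx": 0,"ry": 0.36,"rz": 0,"hand": 0.08},
    {"x": 0,"y": 0,"z": 0,"rx": 0,"ry": 0.36,"rz": 0,"hand": 0.08},
    {"x": 0,"y": 0,"z": 0,"rx": 0,"ry": 0.36,"rz": 0,"hand": 0.08},
    {"x": 0,"y": 0,"z": 0,"rx": 0,"ry": 0.36,"rz": 0,"hand": 0.08},
  ],
)

```text
time_s: 10.7
tcp_pos: [0.4005, -0.1587, 0.2016]
eef_rot: [3.141, -0.87, 0.577]
contact_force: [0.2, 0.7, -0.4]
grip_width: 0.0797
gripper_force: 0.0
```

```bash
cat >> h.py <<'E'
def togo(target):
    for _ in range(2): manip.read_camera('top')
    s=manip.get_state(); M=R.from_euler('xyz',s['eef_rot']).as_matrix()
    print('tcp',s['tcp_pos'].round(4),'rot',s['eef_rot'].round(3),'shift in tool axes',(M.T@(np.array(target)-s['tcp_pos'])).round(4),'w',s['grip_width'].round(4),'j',s['joint_positions'].round(2))
    return M
E
python3 -c "
from h import *
M=togo([.4273,-.1459,.0268]);print(M.round(3))"
```

```text
Traceback (most recent call last):
  File "h.py", line 25, in togo
    print('tcp',s['tcp_pos'].round(4),'rot',s['eef_rot'].round(3),'shift in tool axes',(M.T@(np.array(target)-s['tcp_pos'])).round(4),'w',s['grip_width'].round(4),'j',s['joint_positions'].round(2))
                                                                                                                                          ^^^^^^^^^^^^^^^^^^^^^
AttributeError: 'float' object has no attribute 'round'
```

```bash
sed -i "s/s\['grip_width'\].round(4)/round(s['grip_width'],4)/" h.py; python3 -c "
from h import *
M=togo([.4273,-.1459,.0268]);print(M.round(3))"
```

```text
tcp [ 0.4003 -0.1591  0.2015] rot [-3.141 -0.87   0.576] shift in tool axes [-0.1143  0.0037  0.1355] w 0.0801 j [-1.41  0.08  2.17  0.79  1.41 -0.76]
[[ 0.541  0.545  0.641]
 [ 0.351 -0.839  0.416]
 [ 0.764 -0.    -0.645]]
```

>>> step_arm(
  increments=[
    {"x": -0.03,"y": 0.0037,"z": 0.02,"rx": 0,"ry": 0,"rz": 0,"hand": 0.075},
    {"x": -0.06,"y": 0.0037,"z": 0.04,"rx": 0,"ry": 0,"rz": 0,"hand": 0.075},
    {"x": -0.09,"y": 0.0037,"z": 0.06,"rx": 0,"ry": 0,"rz": 0,"hand": 0.075},
    {"x": -0.114,"y": 0.0037,"z": 0.08,"rx": 0,"ry": 0,"rz": 0,"hand": 0.075},
    {"x": -0.114,"y": 0.0037,"z": 0.105,"rx": 0,"ry": 0,"rz": 0,"hand": 0.075},
    {"x": -0.114,"y": 0.0037,"z": 0.125,"rx": 0,"ry": 0,"rz": 0,"hand": 0.075},
    {"x": -0.114,"y": 0.0037,"z": 0.125,"rx": 0,"ry": 0,"rz": 0,"hand": 0.075},
    {"x": -0.114,"y": 0.0037,"z": 0.125,"rx": 0,"ry": 0,"rz": 0,"hand": 0.075},
  ],
)

```text
time_s: 11.9
tcp_pos: [0.4206, -0.1507, 0.034]
eef_rot: [3.141, -0.87, 0.576]
contact_force: [-0.4, 0.2, -0.4]
grip_width: 0.0748
gripper_force: 0.0
```

```bash
python3 -c "
from h import *
M=togo([.4273,-.1459,.0268]);grab('scene','s4.png')"
```

```text
tcp [ 0.4207 -0.1511  0.0342] rot [ 3.139 -0.87   0.577] shift in tool axes [-0.0002 -0.0008  0.0112] w 0.0748 j [-1.35  0.48  2.31  0.99  1.03 -1.19]
```

View pics/s4.png

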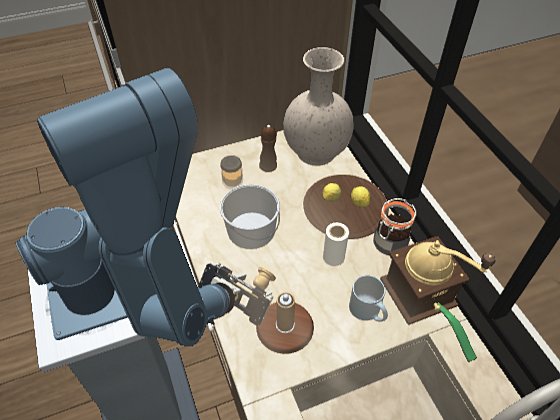

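The gripper is tilted behind the knob, which sits between the fingers at about (265,278); both fingers clear the holder base.

>>> step_arm(
  increments=[
    {"x": 0,"y": 0,"z": 0.006,"rx": 0,"ry": 0,"rz": 0,"hand": 0.075},
    {"x": 0,"y": 0,"z": 0.011,"rx": 0,"ry": 0,"rz": 0,"hand": 0.075},
    {"x": 0,"y": 0,"z": 0.011,"rx": 0,"ry": 0,"rz": 0,"hand": 0.03},
    {"x": 0,"y": 0,"z": 0.011,"rx": 0,"ry": 0,"rz": 0,"hand": 0.03},
    {"x": 0,"y": 0,"z": 0.011,"rx": 0,"ry": 0,"rz": 0,"hand": 0.03},
    {"x": 0,"y": 0,"z": 0.011,"rx": 0,"ry": 0,"rz": 0,"hand": 0.03},
    {"x": 0,"y": 0,"z": 0.011,"rx": 0,"ry": 0,"rz": 0,"hand": 0.03},
    {"x": 0,"y": 0,"z": 0.011,"rx": 0,"ry": 0,"rz": 0,"hand": 0.03},
  ],
  newtons=40,
)

```text
time_s: 13.05
tcp_pos: [0.4278, -0.1457, 0.0268]
eef_rot: [3.141, -0.87, 0.576]
contact_force: [0.2, 0.4, 1.3]
grip_width: 0.0303
gripper_force: 7.1
```

>>> step_arm(
  increments=[
    {"x": 0,"y": 0,"z": 0,"rx": 0,"ry": 0,"rz": 0,"hand": 0.03},
    {"x": 0,"y": 0,"z": 0,"rx": 0,"ry": 0,"rz": 0,"hand": 0.03},
    {"x": 0.005,"y": 0,"z": -0.005,"rx": 0,"ry": 0,"rz": 0,"hand": 0.03},
    {"x": 0.015,"y": 0,"z": -0.01,"rx": 0,"ry": 0,"rz": 0,"hand": 0.03},
    {"x": 0.025,"y": 0,"z": -0.015,"rx": 0,"ry": 0,"rz": 0,"hand": 0.03},
    {"x": 0.03,"y": 0,"z": -0.02,"rx": 0,"ry": 0,"rz": 0,"hand": 0.03},
    {"x": 0.03,"y": 0,"z": -0.02,"rx": 0,"ry": 0,"rz": 0,"hand": 0.03},
    {"x": 0.03,"y": 0,"z": -0.02,"rx": 0,"ry": 0,"rz": 0,"hand": 0.03},
  ],
)

```text
time_s: 14.05
tcp_pos: [0.4312, -0.1435, 0.0625]
eef_rot: [3.141, -0.87, 0.576]
contact_force: [0.1, -0.4, 0.2]
grip_width: 0.0299
gripper_force: 0.0
```

Run:
```python
from h import *
a,d=grab('scene'); t,dt=grab('top')
cv2.imwrite('pics/c5.png',np.hstack([cv2.resize(a[240:330,200:320],(400,300),interpolation=cv2.INTER_CUBIC),cv2.resize(t[210:300,270:390],(400,300),interpolation=cv2.INTER_CUBIC)]))
w=cloud('scene',d)
s=manip.get_state(); M=R.from_euler('xyz',s['eef_rot']).as_matrix()
# points near gripper in tool frame
q=(w.reshape(-1,3)-s['tcp_pos'])@M; q=q[(abs(q)<[.05,.08,.08]).all(1)]
q=q[(w.reshape(-1,3)[((abs((w.reshape(-1,3)-s['tcp_pos'])@M)<[.05,.08,.08]).all(1))][:,2]>.03)]
for z in np.arange(-.08,.05,.01):
    k=(q[:,2]>=z)&(q[:,2]<z+.01)
    if k.sum()>2: print(z.round(3),k.sum(),q[k][:,:2].min(0).round(3),q[k][:,:2].max(0).round(3))
```

```text
-0.08 6 [ 0.007 -0.022] [ 0.012 -0.016]
-0.07 5 [ 0.004 -0.018] [0.008 0.031]
-0.06 9 [-0.003 -0.028] [0.013 0.032]
-0.05 20 [-0.005 -0.03 ] [0.013 0.031]
-0.04 23 [ 0.005 -0.029] [0.014 0.031]
-0.03 24 [ 0.003 -0.031] [0.013 0.03 ]
-0.02 15 [-0.002 -0.028] [0.013 0.028]
-0.01 8 [ 0.001 -0.026] [0.013 0.021]
0.01 5 [-0.031 -0.007] [0.014 0.012]
0.02 63 [-0.021 -0.017] [0.013 0.019]
0.03 58 [-0.015 -0.026] [0.01  0.023]
0.04 4 [-0.006  0.021] [0.001 0.023]
```

View pics/c5.png

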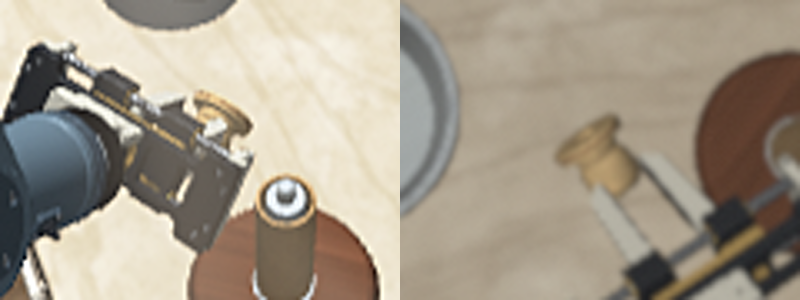

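The right crop shows the knob still lying on the table at about (600,160) with the fingertips over its dome, so the grasp was too shallow. I'll back off and measure it again.

>>> step_arm(
  increments=[
    {"x": 0,"y": 0,"z": -0.03,"rx": 0,"ry": 0,"rz": 0,"hand": 0.06},
    {"x": 0,"y": 0,"z": -0.06,"rx": 0,"ry": 0,"rz": 0,"hand": 0.08},
    {"x": 0,"y": 0,"z": -0.09,"rx": 0,"ry": 0,"rz": 0,"hand": 0.08},
    {"x": 0,"y": 0,"z": -0.09,"rx": 0,"ry": 0,"rz": 0,"hand": 0.08},
    {"x": 0,"y": 0,"z": -0.09,"rx": 0,"ry": 0,"rz": 0,"hand": 0.08},
    {"x": 0,"y": 0,"z": -0.09,"rx": 0,"ry": 0,"rz": 0,"hand": 0.08},
    {"x": 0,"y": 0,"z": -0.09,"rx": 0,"ry": 0,"rz": 0,"hand": 0.08},
    {"x": 0,"y": 0,"z": -0.09,"rx": 0,"ry": 0,"rz": 0,"hand": 0.08},
  ],
)

```text
time_s: 15.15
tcp_pos: [0.3737, -0.1804, 0.1204]
eef_rot: [-3.14, -0.87, 0.576]
contact_force: [0.1, 0.3, -0.4]
grip_width: 0.0801
gripper_force: 0.0
```

```bash
cat > sl.py <<'E'
from h import *
from scipy.optimize import minimize_scalar
w=cloud('top',manip.read_camera('top')[1]); p=w[(w[...,2]>.008)&(w[...,2]<.07)&(abs(w[...,0]-.445)<.055)&(w[...,1]>-.195)&(w[...,1]<-.09)]
c=np.median(p[:,:2],0); print(len(p),c)
def sl(az,pr=0):
    a=np.array([np.cos(np.radians(az)),np.sin(np.radians(az))]); n=np.array([-a[1],a[0]])
    t=(p[:,:2]-c)@a; b=(p[:,:2]-c)@n; mids=[]
    for lo in np.arange(-.04,.045,.005):
        k=(t>=lo)&(t<lo+.005)
        if k.sum()>8:
            mids.append((b[k].min()+b[k].max())/2)
            if pr: print(lo.round(3),k.sum(),b[k].min().round(4),b[k].max().round(4),'zmax',p[k,2].max().round(4))
    return np.std(mids),np.median(mids),a,n
azs=np.arange(150,280,2.); e=[sl(z)[0] for z in azs]; az=azs[int(np.argmin(e))]; s,m,a,n=sl(az,1); print('az',az,s,'line pt',(c+m*n).round(4),'a',a.round(3))
E
python3 sl.py; python3 -c "
from h import *
togo([.4273,-.1459,.0268])"
```

```text
391 [ 0.44029651 -0.13616121]
-0.025 45 -0.0242 0.0273 zmax 0.0365
-0.02 50 -0.0257 0.026 zmax 0.0561
-0.015 46 -0.025 0.0248 zmax 0.0536
-0.01 30 -0.0174 0.0173 zmax 0.0534
-0.005 32 -0.016 0.0169 zmax 0.0425
-0.0 36 -0.0175 0.0196 zmax 0.0417
0.005 37 -0.0181 0.0211 zmax 0.0437
0.01 34 -0.0176 0.0194 zmax 0.0452
0.015 36 -0.0184 0.0206 zmax 0.0421
0.02 32 -0.0162 0.0167 zmax 0.0397
0.025 13 -0.0109 0.0127 zmax 0.0364
az 216.0 0.0005505827379869687 line pt [ 0.4408 -0.1369] a [-0.809 -0.588]
tcp [ 0.3736 -0.1808  0.1205] rot [-3.141 -0.87   0.576] shift in tool axes [-0.0303  0.      0.1094] w 0.0801 j [-1.5   0.26  2.24  0.78  1.27 -0.99]
```

>>> step_arm(
  increments=[
    {"x": -0.01,"y": 0,"z": 0.03,"rx": 0.02,"ry": 0,"rz": -0.017,"hand": 0.075},
    {"x": -0.02,"y": 0,"z": 0.05,"rx": 0.04,"ry": 0,"rz": -0.034,"hand": 0.075},
    {"x": -0.0285,"y": 0,"z": 0.075,"rx": 0.04,"ry": 0,"rz": -0.034,"hand": 0.07},
    {"x": -0.0285,"y": 0,"z": 0.1,"rx": 0.04,"ry": 0,"rz": -0.034,"hand": 0.065},
    {"x": -0.0285,"y": 0,"z": 0.11,"rx": 0.04,"ry": 0,"rz": -0.034,"hand": 0.06},
    {"x": -0.0285,"y": 0,"z": 0.1155,"rx": 0.04,"ry": 0,"rz": -0.034,"hand": 0.055},
    {"x": -0.0285,"y": 0,"z": 0.1155,"rx": 0.04,"ry": 0,"rz": -0.034,"hand": 0.053},
    {"x": -0.0285,"y": 0,"z": 0.1155,"rx": 0.04,"ry": 0,"rz": -0.034,"hand": 0.05},
  ],
)

```text
time_s: 16.3
tcp_pos: [0.4321, -0.1435, 0.0246]
eef_rot: [3.14, -0.87, 0.629]
contact_force: [0.2, 0.5, -0.3]
grip_width: 0.0506
gripper_force: 0.0
```

Run:
```python
from h import *
M=togo([.4323,-.143,.0242]); s=manip.get_state(); print(s['contact_force'],s['gripper_force'])
for n in ('scene','top'):
    w=cloud(n,grab(n,'v%s.png'%n)[1]); p=w[(w[...,2]>.008)&(abs(w[...,0]-.445)<.055)&(w[...,1]>-.195)&(w[...,1]<-.09)]
    q=(p-s['tcp_pos'])@M
    for z in np.arange(-.03,.06,.008):
        k=(q[:,2]>=z)&(q[:,2]<z+.008)
        if k.sum(): print(n,z.round(3),k.sum(),'y hist',np.histogram(q[k,1],np.arange(-.06,.061,.01))[0], 'x',q[k,0].min().round(3),q[k,0].max().round(3))
```

```text
tcp [ 0.4321 -0.1435  0.0246] rot [ 3.14  -0.87   0.629] shift in tool axes [-0.     -0.0003  0.0006] w 0.05 j [-1.3   0.52  2.28  0.99  1.03 -1.19]
[-0.13337475  0.10453233 -0.2284179 ] 0.0
scene -0.03 18 y hist [ 0  0  5  3  0  0  0  0  0 10  0  0] x 0.0 0.013
scene -0.022 40 y hist [0 0 2 9 6 8 6 0 4 5 0 0] x -0.003 0.015
scene -0.014 64 y hist [ 0  0  1  7 14 13 16 10  2  1  0  0] x -0.005 0.023
scene -0.006 78 y hist [ 0  0  1  1 11 22 26 16  1  0  0  0] x 0.002 0.044
scene 0.002 73 y hist [ 0  0  0  4 14  8 18 24  5  0  0  0] x 0.007 0.041
scene 0.01 17 y hist [0 0 0 3 1 0 0 7 6 0 0 0] x 0.011 0.034
scene 0.018 12 y hist [0 0 0 3 0 0 0 4 4 0 1 0] x -0.005 0.027
scene 0.026 6 y hist [0 1 0 0 0 0 1 1 2 1 0 0] x 0.001 0.012
scene 0.042 1 y hist [0 0 0 0 0 0 0 0 1 0 0 0] x 0.021 0.021
scene 0.05 1 y hist [0 0 0 0 0 0 0 0 0 1 0 0] x 0.022 0.022
top -0.03 40 y hist [ 0  0 13  6  0  0  0  0  8 13  0  0] x -0.003 0.01
top -0.022 77 y hist [ 0  0 12  5  3 17 16  4  8 12  0  0] x -0.007 0.015
top -0.014 95 y hist [ 0  0  4  8 19 20 19 11  9  5  0  0] x -0.01 0.019
top -0.006 104 y hist [ 0  0  0  1 22 29 33 18  0  1  0  0] x -0.008 0.04
top 0.002 99 y hist [ 0  0  0  3 30 20 15 28  3  0  0  0] x -0.0 0.038
top 0.01 32 y hist [0 0 0 8 7 3 5 4 5 0 0 0] x -0.005 0.034
top 0.018 15 y hist [0 0 0 5 5 0 1 3 1 0 0 0] x 0.02 0.027
top 0.026 25 y hist [0 0 0 2 3 7 8 3 2 0 0 0] x 0.014 0.02
top 0.034 6 y hist [0 0 0 0 1 1 1 3 0 0 0 0] x 0.011 0.014
```

>>> step_arm(
  increments=[
    {"x": 0,"y": 0,"z": 0,"rx": 0,"ry": 0,"rz": 0,"hand": 0.04},
    {"x": 0,"y": 0,"z": 0,"rx": 0,"ry": 0,"rz": 0,"hand": 0.036},
    {"x": 0,"y": 0,"z": 0,"rx": 0,"ry": 0,"rz": 0,"hand": 0.036},
    {"x": 0,"y": 0,"z": 0,"rx": 0,"ry": 0,"rz": 0,"hand": 0.036},
    {"x": 0,"y": 0,"z": 0,"rx": 0,"ry": 0,"rz": 0,"hand": 0.036},
    {"x": 0,"y": 0,"z": 0,"rx": 0,"ry": 0,"rz": 0,"hand": 0.036},
    {"x": 0,"y": 0,"z": 0,"rx": 0,"ry": 0,"rz": 0,"hand": 0.036},
    {"x": 0,"y": 0,"z": 0,"rx": 0,"ry": 0,"rz": 0,"hand": 0.036},
  ],
  newtons=20,
)

```text
time_s: 17.5
tcp_pos: [0.4321, -0.1428, 0.0243]
eef_rot: [3.141, -0.87, 0.629]
contact_force: [-0.7, 0.9, -0.8]
grip_width: 0.0366
gripper_force: 10.9
```

>>> step_arm(
  increments=[
    {"x": 0,"y": 0,"z": 0,"rx": 0,"ry": 0,"rz": 0,"hand": 0.034},
    {"x": 0,"y": 0,"z": 0,"rx": 0,"ry": 0,"rz": 0,"hand": 0.034},
    {"x": 0.003,"y": 0,"z": -0.002,"rx": 0,"ry": 0,"rz": 0,"hand": 0.034},
    {"x": 0.006,"y": 0,"z": -0.005,"rx": 0,"ry": 0,"rz": 0,"hand": 0.034},
    {"x": 0.01,"y": 0,"z": -0.008,"rx": 0,"ry": 0,"rz": 0,"hand": 0.034},
    {"x": 0.015,"y": 0,"z": -0.012,"rx": 0,"ry": 0,"rz": 0,"hand": 0.034},
    {"x": 0.02,"y": 0,"z": -0.016,"rx": 0,"ry": 0,"rz": 0,"hand": 0.034},
    {"x": 0.02,"y": 0,"z": -0.016,"rx": 0,"ry": 0,"rz": 0,"hand": 0.034},
  ],
  newtons=20,
)

```text
time_s: 18.5
tcp_pos: [0.4328, -0.1427, 0.0504]
eef_rot: [3.139, -0.87, 0.63]
contact_force: [0.6, -0.8, -1.7]
grip_width: 0.0358
gripper_force: 18.7
```

```bash
cat > q.py <<'E'
from h import *
s=manip.get_state(); M=R.from_euler('xyz',s['eef_rot']).as_matrix()
print(s['tcp_pos'].round(4),s['eef_rot'].round(3),s['grip_width'],s['gripper_force'],s['contact_force'])
w=cloud('top',grab('top','v.png')[1]); p=w[(w[...,2]>.008)&(w[...,2]<.09)&(abs(w[...,0]-.445)<.055)&(w[...,1]>-.195)&(w[...,1]<-.09)]
q=(p-s['tcp_pos'])@M; k=abs(q[:,1])<.012; p=p[k];q=q[k]
a=np.array([-.809,-.588]);t=(p[:,:2]-[.4408,-.1369])@a
for lo in np.arange(-.045,.05,.005):
    k=(t>=lo)&(t<lo+.005)
    if k.sum()>2: print(lo.round(3),k.sum(),'z',p[k,2].min().round(3),np.median(p[k,2]).round(3),p[k,2].max().round(3))
E
python3 q.py
```

```text
[ 0.4328 -0.1427  0.0504] [ 3.139 -0.87   0.63 ] 0.0358172747568343 18.74712951346737 [ 0.55049524 -0.76726731 -1.66613376]
-0.025 21 z 0.022 0.042 0.071
-0.02 23 z 0.07 0.072 0.077
-0.015 23 z 0.057 0.07 0.078
-0.01 21 z 0.054 0.06 0.067
-0.005 24 z 0.053 0.061 0.066
-0.0 23 z 0.06 0.063 0.067
0.005 22 z 0.058 0.063 0.068
0.01 24 z 0.058 0.062 0.066
0.015 24 z 0.057 0.063 0.067
0.02 23 z 0.057 0.061 0.066
0.025 6 z 0.054 0.059 0.062
```

>>> step_arm(
  increments=[
    {"x": 0.006,"y": 0,"z": -0.005,"rx": 0,"ry": 0,"rz": 0,"hand": 0.034},
    {"x": 0.015,"y": 0,"z": -0.013,"rx": 0,"ry": 0,"rz": 0,"hand": 0.034},
    {"x": 0.025,"y": 0,"z": -0.021,"rx": 0,"ry": -0.05,"rz": 0,"hand": 0.034},
    {"x": 0.035,"y": 0,"z": -0.03,"rx": 0,"ry": -0.12,"rz": 0,"hand": 0.034},
    {"x": 0.045,"y": 0,"z": -0.038,"rx": 0,"ry": -0.2,"rz": 0,"hand": 0.034},
    {"x": 0.053,"y": 0,"z": -0.045,"rx": 0,"ry": -0.3,"rz": 0,"hand": 0.034},
    {"x": 0.059,"y": 0,"z": -0.05,"rx": 0,"ry": -0.4,"rz": 0,"hand": 0.034},
    {"x": 0.061,"y": 0,"z": -0.052,"rx": 0,"ry": -0.5,"rz": 0,"hand": 0.034},
  ],
)

```text
time_s: 19.55
tcp_pos: [0.4323, -0.1428, 0.1318]
eef_rot: [3.139, -0.367, 0.628]
contact_force: [0.0, -0.8, -1.0]
grip_width: 0.0341
gripper_force: 0.0
```

>>> step_arm(
  increments=[
    {"x": 0,"y": 0,"z": 0,"rx": 0,"ry": -0.1,"rz": 0,"hand": 0.034},
    {"x": 0,"y": 0,"z": 0,"rx": 0,"ry": -0.2,"rz": 0,"hand": 0.034},
    {"x": 0,"y": 0,"z": 0,"rx": 0,"ry": -0.3,"rz": 0,"hand": 0.034},
    {"x": 0,"y": 0,"z": 0,"rx": 0,"ry": -0.4,"rz": 0,"hand": 0.034},
    {"x": 0,"y": 0,"z": 0,"rx": 0,"ry": -0.5,"rz": 0,"hand": 0.034},
    {"x": 0,"y": 0,"z": 0,"rx": 0,"ry": -0.6,"rz": 0,"hand": 0.034},
    {"x": 0,"y": 0,"z": 0,"rx": 0,"ry": -0.7,"rz": 0,"hand": 0.034},
    {"x": 0,"y": 0,"z": 0,"rx": 0,"ry": -0.8,"rz": 0,"hand": 0.034},
  ],
)

```text
time_s: 20.55
tcp_pos: [0.4322, -0.1426, 0.1313]
eef_rot: [3.139, 0.433, 0.626]
contact_force: [0.2, 0.3, -0.0]
grip_width: 0.0339
gripper_force: 0.0
```

>>> step_arm(
  increments=[
    {"x": 0,"y": 0,"z": 0,"rx": 0,"ry": -0.1,"rz": 0,"hand": 0.034},
    {"x": 0,"y": 0,"z": 0,"rx": 0,"ry": -0.2,"rz": 0,"hand": 0.034},
    {"x": 0,"y": 0,"z": 0,"rx": 0,"ry": -0.3,"rz": 0,"hand": 0.034},
    {"x": 0,"y": 0,"z": 0,"rx": 0,"ry": -0.4,"rz": 0,"hand": 0.034},
    {"x": 0,"y": 0,"z": 0,"rx": 0,"ry": -0.4,"rz": 0,"hand": 0.034},
    {"x": 0,"y": 0,"z": 0,"rx": 0,"ry": -0.4,"rz": 0,"hand": 0.034},
    {"x": 0,"y": 0,"z": 0,"rx": 0,"ry": -0.4,"rz": 0,"hand": 0.034},
    {"x": 0,"y": 0,"z": 0,"rx": 0,"ry": -0.4,"rz": 0,"hand": 0.034},
  ],
)

```text
time_s: 21.55
tcp_pos: [0.4322, -0.143, 0.1309]
eef_rot: [3.14, 0.828, 0.626]
contact_force: [0.3, -0.2, 0.1]
grip_width: 0.0344
gripper_force: 0.0
```

Run:
```python
from h import *
s=manip.get_state(); M=R.from_euler('xyz',s['eef_rot']).as_matrix()
print(s['tcp_pos'].round(4),s['eef_rot'].round(3),s['grip_width'],s['gripper_force'],s['contact_force'])
a,d=grab('scene'); t,_=grab('top'); w=cloud('scene',d)
c=manip.calibration('scene'); pc=(s['tcp_pos']-c['eye'])@Rm(c); u=int(c['cx']+c['fx']*pc[0]/-pc[2]); v=int(c['cy']+c['fy']*pc[1]/pc[2]); print(u,v)
cv2.imwrite('pics/c6.png',cv2.resize(a[v-45:v+45,u-60:u+60],(720,540),interpolation=cv2.INTER_CUBIC))
```

```text
[ 0.4322 -0.143   0.1309] [3.14  0.828 0.626] 0.03435738523918108 0.0 [ 0.30363499 -0.24257197  0.09034478]
259 259
```

View pics/c6.png

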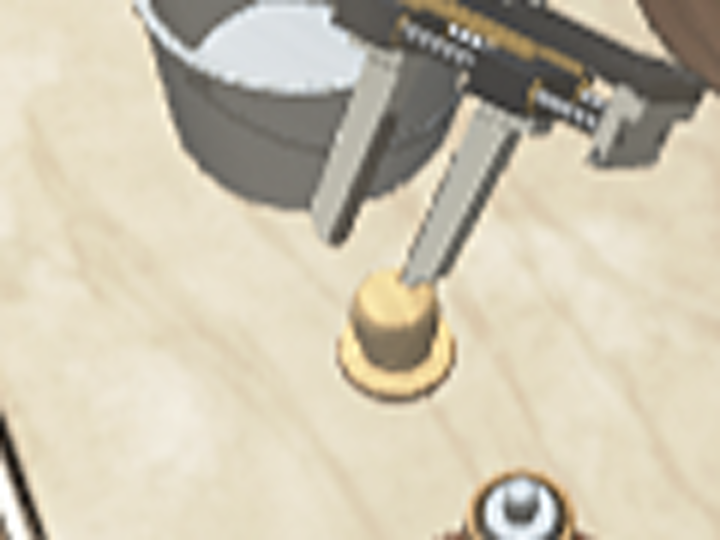

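The crop shows the knob standing upright on the worktop at crop (395,340), scene about (265,271). It dropped onto its foot, and the gripper is empty above it. I'll confirm by measurement.

```bash
cat > kn.py <<'E'
from h import *
import sys
for n in ('scene','top'):
    w=cloud(n,grab(n)[1]); p=w[(w[...,2]>.004)&(w[...,2]<.065)&(abs(w[...,0]-.41)<.07)&(w[...,1]>-.20)&(w[...,1]<-.08)]
    p=p[np.hypot(p[:,0]-.4467,p[:,1]+.279)>.08]
    for lo,hi in ((.005,.014),(.026,.043),(.043,.065)):
        q=p[(p[:,2]>=lo)&(p[:,2]<hi)]
        if len(q)>5: c,r=circ(q); print(n,lo,len(q),c.round(4),r.round(4),'mean',q.mean(0).round(4),'mid',((q.max(0)+q.min(0))/2).round(4),'zmax',q[:,2].max().round(4))
togo([0,0,0])
E
python3 kn.py
```

```text
scene 0.005 346 [ 0.4083 -0.1388] 0.0505 mean [ 0.4171 -0.1346  0.0074] mid [ 0.4101 -0.1401  0.0095] zmax 0.0139
scene 0.026 46 [ 0.4574 -0.1055] 0.0174 mean [ 0.4535 -0.1183  0.0352] mid [ 0.4557 -0.1157  0.0345] zmax 0.043
scene 0.043 129 [ 0.4569 -0.1065] 0.0135 mean [ 0.4561 -0.1079  0.0497] mid [ 0.4572 -0.1049  0.0497] zmax 0.0563
top 0.005 64 [ 0.4391 -0.1159] 0.0269 mean [ 0.4449 -0.1046  0.0078] mid [ 0.4279 -0.1279  0.0084] zmax 0.0117
top 0.026 26 [ 0.4575 -0.1062] 0.0184 mean [ 0.447 -0.101  0.038] mid [ 0.453  -0.1054  0.0348] zmax 0.0428
top 0.043 40 [ 0.4572 -0.1075] 0.015 mean [ 0.4528 -0.1057  0.0461] mid [ 0.4564 -0.1061  0.047 ] zmax 0.0509
tcp [ 0.4323 -0.1428  0.1302] rot [3.141 0.83  0.628] shift in tool axes [-0.0835 -0.3696  0.284 ] w 0.0339 j [-0.14  0.63  1.49 -0.54  1.67  0.93]
```

>>> step_arm(
  increments=[
    {"x": -0.03,"y": 0,"z": -0.028,"rx": 0,"ry": 0,"rz": 0,"hand": 0.08},
    {"x": -0.06,"y": 0,"z": -0.055,"rx": 0,"ry": 0.15,"rz": 0,"hand": 0.08},
    {"x": -0.081,"y": 0,"z": -0.074,"rx": 0,"ry": 0.32,"rz": 0,"hand": 0.08},
    {"x": -0.081,"y": 0,"z": -0.074,"rx": 0,"ry": 0.49,"rz": 0,"hand": 0.08},
    {"x": -0.081,"y": 0,"z": -0.074,"rx": 0,"ry": 0.66,"rz": 0,"hand": 0.08},
    {"x": -0.081,"y": 0,"z": -0.074,"rx": 0,"ry": 0.83,"rz": 0,"hand": 0.08},
    {"x": -0.081,"y": 0,"z": -0.074,"rx": 0,"ry": 0.83,"rz": 0,"hand": 0.08},
    {"x": -0.081,"y": 0,"z": -0.074,"rx": 0,"ry": 0.83,"rz": 0,"hand": 0.08},
  ],
)

```text
time_s: 22.85
tcp_pos: [0.4321, -0.1429, 0.2398]
eef_rot: [-3.142, 0.002, 0.627]
contact_force: [0.9, 0.4, 0.5]
grip_width: 0.0798
gripper_force: 0.0
```

```bash
python3 -c "
from h import *
togo([.4467,-.279,.24])
for n in ('scene','top'):
    w=cloud(n,grab(n)[1]); q=near(w,(.4467,-.279),.035,.125,.145); print(n,len(q),q.mean(0),circ(q))
    q=near(w,(.4467,-.279),.1,.010,.022); print(circ(q[np.hypot(q[:,0]-.4467,q[:,1]+.279)>.045]))
    q=near(w,(.4467,-.279),.02,.148,.17); print(len(q),q.mean(0) if len(q) else '')
"
```

```text
tcp [ 0.4328 -0.1421  0.2394] rot [-3.141e+00  2.000e-03  6.300e-01] shift in tool axes [-0.0694  0.1188 -0.0006] w 0.0798 j [-0.56  0.07  1.7  -0.    1.37  0.38]
scene 225 [ 0.44600021 -0.2807496   0.13658722] (array([ 0.44733592, -0.2771155 ]), np.float64(0.01748554501875499))
(array([ 0.44656422, -0.279546  ]), np.float64(0.06013568538191077))
35 [ 0.44674888 -0.27897742  0.15571431]
top 0 [nan nan nan] (array([0., 0.]), np.float64(0.0))
(array([ 0.39056046, -0.2486247 ]), np.float64(0.010614227576642068))
0 <string>:5: RuntimeWarning: Mean of empty slice.
  ret = um.true_divide(
```

>>> step_arm(
  increments=[
    {"x": -0.015,"y": 0.03,"z": 0,"rx": 0,"ry": 0,"rz": 0.16,"hand": 0.08},
    {"x": -0.03,"y": 0.06,"z": 0,"rx": 0,"ry": 0,"rz": 0.32,"hand": 0.08},
    {"x": -0.05,"y": 0.09,"z": 0,"rx": 0,"ry": 0,"rz": 0.48,"hand": 0.08},
    {"x": -0.0694,"y": 0.1188,"z": 0,"rx": 0,"ry": 0,"rz": 0.63,"hand": 0.08},
    {"x": -0.0694,"y": 0.1188,"z": 0.03,"rx": 0,"ry": 0,"rz": 0.63,"hand": 0.08},
    {"x": -0.0694,"y": 0.1188,"z": 0.05,"rx": 0,"ry": 0,"rz": 0.63,"hand": 0.08},
    {"x": -0.0694,"y": 0.1188,"z": 0.05,"rx": 0,"ry": 0,"rz": 0.63,"hand": 0.08},
    {"x": -0.0694,"y": 0.1188,"z": 0.05,"rx": 0,"ry": 0,"rz": 0.63,"hand": 0.08},
  ],
  newtons=15,
)

```text
time_s: 24.05
tcp_pos: [0.4468, -0.2794, 0.1903]
eef_rot: [3.141, -0.0, -0.0]
contact_force: [0.1, -0.2, 0.6]
grip_width: 0.0799
gripper_force: 0.0
```

```bash
python3 -c "
from h import *
togo([.4467,-.279,.106])"
```

```text
tcp [ 0.4468 -0.2798  0.1908] rot [ 3.14e+00 -1.00e-03 -1.00e-03] shift in tool axes [-0.0002 -0.0009  0.0848] w 0.0797 j [-0.77  0.23  1.63 -0.    1.28  0.8 ]
```

>>> step_arm(
  increments=[
    {"x": 0,"y": 0,"z": 0.03,"rx": 0,"ry": 0,"rz": 0,"hand": 0.075},
    {"x": 0,"y": -0.0005,"z": 0.06,"rx": 0,"ry": 0,"rz": 0,"hand": 0.07},
    {"x": 0,"y": -0.0005,"z": 0.085,"rx": 0,"ry": 0,"rz": 0,"hand": 0.065},
    {"x": 0,"y": -0.0005,"z": 0.085,"rx": 0,"ry": 0,"rz": 0,"hand": 0.05},
    {"x": 0,"y": -0.0005,"z": 0.085,"rx": 0,"ry": 0,"rz": 0,"hand": 0.036},
    {"x": 0,"y": -0.0005,"z": 0.085,"rx": 0,"ry": 0,"rz": 0,"hand": 0.036},
    {"x": 0,"y": -0.0005,"z": 0.085,"rx": 0,"ry": 0,"rz": 0,"hand": 0.036},
    {"x": 0,"y": -0.0005,"z": 0.085,"rx": 0,"ry": 0,"rz": 0,"hand": 0.036},
  ],
  newtons=15,
)

```text
time_s: 25.15
tcp_pos: [0.4468, -0.2798, 0.1062]
eef_rot: [3.139, -0.002, -0.002]
contact_force: [-0.8, 0.4, 6.6]
grip_width: 0.0438
gripper_force: 15.0
```

>>> step_arm(
  increments=[
    {"x": 0,"y": 0,"z": 0,"rx": 0,"ry": 0,"rz": 0,"hand": 0.036},
    {"x": 0,"y": 0,"z": 0,"rx": 0,"ry": 0,"rz": 0,"hand": 0.036},
    {"x": 0,"y": 0,"z": -0.01,"rx": 0,"ry": 0,"rz": 0,"hand": 0.036},
    {"x": 0,"y": 0,"z": -0.025,"rx": 0,"ry": 0,"rz": 0,"hand": 0.036},
    {"x": 0,"y": 0,"z": -0.04,"rx": 0,"ry": 0,"rz": 0,"hand": 0.036},
    {"x": 0,"y": 0,"z": -0.055,"rx": 0,"ry": 0,"rz": 0,"hand": 0.036},
    {"x": 0,"y": 0,"z": -0.07,"rx": 0,"ry": 0,"rz": 0,"hand": 0.036},
    {"x": 0,"y": 0,"z": -0.08,"rx": 0,"ry": 0,"rz": 0,"hand": 0.036},
  ],
)

```text
time_s: 26.15
tcp_pos: [0.4462, -0.2793, 0.1861]
eef_rot: [3.141, -0.001, -0.002]
contact_force: [1.0, -0.5, -0.1]
grip_width: 0.0442
gripper_force: 15.0
```

Run:
```python
from h import *
s=manip.get_state(); M=R.from_euler('xyz',s['eef_rot']).as_matrix()
im,d=grab('scene','f.png'); w=cloud('scene',d); q=(w-s['tcp_pos'])@M
b=im[...,0].astype(int);r=im[...,2].astype(int)
ok=(abs(q)<[.06,.12,.09]).all(-1)
for z in np.arange(-.08,.05,.008):
    k=ok&(q[...,2]>=z)&(q[...,2]<z+.008)
    if k.sum(): print(z.round(3),k.sum(),'y',np.histogram(q[k][:,1],np.arange(-.06,.061,.01))[0],'r-b',np.round([np.median((r-b)[k&(q[...,1]>y)&(q[...,1]<y+.01)]) for y in (.0,.02,.03)],0))
```

```text
-0.072 1 y [0 0 0 1 0 0 0 0 0 0 0 0] r-b [nan nan nan]
-0.064 7 y [0 0 3 4 0 0 0 0 0 0 0 0] r-b [nan nan nan]
-0.056 6 y [0 0 2 4 0 0 0 0 0 0 0 0] r-b [nan nan nan]
-0.048 5 y [0 0 0 5 0 0 0 0 0 0 0 0] r-b [nan nan nan]
-0.04 1 y [0 0 0 1 0 0 0 0 0 0 0 0] r-b [nan nan nan]
-0.032 7 y [0 0 0 0 0 2 1 4 0 0 0 0] r-b [20. nan nan]
-0.024 19 y [ 0  0  0  0  1  2  5 11  0  0  0  0] r-b [32. nan nan]
-0.016 15 y [0 0 0 0 1 3 4 7 0 0 0 0] r-b [32. nan nan]
-0.008 15 y [0 0 0 0 1 2 4 8 0 0 0 0] r-b [32. nan nan]
-0.0 18 y [0 0 0 0 1 3 6 8 0 0 0 0] r-b [32. nan nan]
0.008 12 y [0 0 0 0 0 2 3 7 0 0 0 0] r-b [32. nan nan]
0.016 18 y [0 0 0 0 0 3 7 8 0 0 0 0] r-b [31. nan nan]
0.024 18 y [0 0 0 0 0 3 6 9 0 0 0 0] r-b [32. nan nan]
0.032 28 y [ 0  0  0  0  0  4  4 19  1  0  0  0] r-b [32. 18. nan]
0.04 33 y [ 0  0  0  0  0  2  6 24  1  0  0  0] r-b [32. 35. nan]
0.048 30 y [ 0  0  0  0  0  5  5 20  0  0  0  0] r-b [31. nan nan]
  return _methods._mean(a, axis=axis, dtype=dtype,
  ret = ret.dtype.type(ret / rcount)
```

Run:
```python
from h import *
s=manip.get_state(); im=cv2.imread('pics/f.png')
c=manip.calibration('scene')
def px(P):
    pc=(np.array(P)-c['eye'])@Rm(c); return int(c['cx']+c['fx']*pc[0]/-pc[2]), int(c['cy']+c['fy']*pc[1]/pc[2])
T=s['tcp_pos']; u,v=px(T); print(u,v,[px(T+np.array(o)) for o in ([0,-.022,0],[0,-.022,-.022],[0,-.022,.05])])
cv2.imwrite('pics/f2.png',cv2.resize(im[v-50:v+55,u-70:u+70],(800,600),interpolation=cv2.INTER_CUBIC))
```

```text
285 289 [(289, 297), (289, 302), (289, 285)]
```

View pics/f2.png

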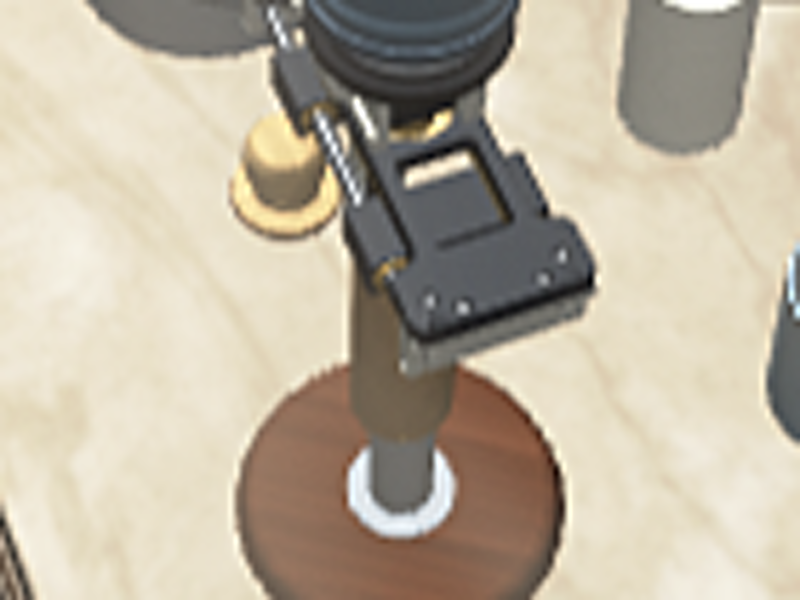

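The crop shows the core held upright and part-way up the spindle, with the knob standing at crop (285,175), undisturbed.

>>> step_arm(
  increments=[
    {"x": 0,"y": 0,"z": -0.02,"rx": 0,"ry": 0,"rz": 0,"hand": 0.036},
    {"x": 0,"y": 0,"z": -0.045,"rx": 0,"ry": 0,"rz": 0,"hand": 0.036},
    {"x": 0,"y": 0,"z": -0.07,"rx": 0,"ry": 0,"rz": 0,"hand": 0.036},
    {"x": 0,"y": -0.002,"z": -0.08,"rx": 0,"ry": 0,"rz": 0,"hand": 0.036},
    {"x": 0.005,"y": -0.03,"z": -0.08,"rx": 0,"ry": 0,"rz": 0,"hand": 0.036},
    {"x": 0.01,"y": -0.07,"z": -0.08,"rx": 0,"ry": 0,"rz": 0,"hand": 0.036},
    {"x": 0.015,"y": -0.115,"z": -0.08,"rx": 0,"ry": 0,"rz": 0,"hand": 0.036},
    {"x": 0.02,"y": -0.16,"z": -0.08,"rx": 0,"ry": 0,"rz": 0,"hand": 0.036},
  ],
)

```text
time_s: 27.2
tcp_pos: [0.4658, -0.1176, 0.2639]
eef_rot: [-3.141, 0.001, -0.002]
contact_force: [0.6, -0.1, -1.4]
grip_width: 0.0446
gripper_force: 15.0
```

>>> step_arm(
  increments=[
    {"x": 0,"y": -0.04,"z": 0,"rx": 0,"ry": 0,"rz": 0,"hand": 0.036},
    {"x": 0.002,"y": -0.08,"z": 0,"rx": 0,"ry": 0,"rz": 0,"hand": 0.036},
    {"x": 0.004,"y": -0.12,"z": 0,"rx": 0,"ry": 0,"rz": 0,"hand": 0.036},
    {"x": 0.006,"y": -0.15,"z": 0,"rx": 0,"ry": 0,"rz": 0,"hand": 0.036},
    {"x": 0.006,"y": -0.167,"z": 0.02,"rx": 0,"ry": 0,"rz": 0,"hand": 0.036},
    {"x": 0.006,"y": -0.167,"z": 0.06,"rx": 0,"ry": 0,"rz": 0,"hand": 0.036},
    {"x": 0.006,"y": -0.167,"z": 0.1,"rx": 0,"ry": 0,"rz": 0,"hand": 0.036},
    {"x": 0.006,"y": -0.167,"z": 0.12,"rx": 0,"ry": 0,"rz": 0,"hand": 0.036},
  ],
)

```text
time_s: 28.2
tcp_pos: [0.4704, 0.0483, 0.1419]
eef_rot: [-3.141, 0.005, -0.001]
contact_force: [0.3, 0.1, -0.9]
grip_width: 0.0441
gripper_force: 15.0
```

```bash
python3 -c "
from h import *
togo([.4726,.048,.097]);print(manip.get_state()['time_s'])"
```

```text
tcp [0.47   0.0483 0.1418] rot [-3.141e+00  6.000e-03 -2.000e-03] shift in tool axes [0.0029 0.0003 0.0448] w 0.0444 j [-0.13  0.19  1.81 -0.    1.15  1.44]
28.3
```

>>> step_arm(
  increments=[
    {"x": 0.002,"y": 0,"z": 0.02,"rx": 0,"ry": 0,"rz": 0,"hand": 0.036},
    {"x": 0.002,"y": 0,"z": 0.035,"rx": 0,"ry": 0,"rz": 0,"hand": 0.036},
    {"x": 0.002,"y": 0,"z": 0.045,"rx": 0,"ry": 0,"rz": 0,"hand": 0.036},
    {"x": 0.002,"y": 0,"z": 0.045,"rx": 0,"ry": 0,"rz": 0,"hand": 0.036},
    {"x": 0.002,"y": 0,"z": 0.045,"rx": 0,"ry": 0,"rz": 0,"hand": 0.065},
    {"x": 0.002,"y": 0,"z": 0.045,"rx": 0,"ry": 0,"rz": 0,"hand": 0.065},
    {"x": 0.002,"y": 0,"z": 0.045,"rx": 0,"ry": 0,"rz": 0,"hand": 0.065},
    {"x": 0.002,"y": 0,"z": 0.045,"rx": 0,"ry": 0,"rz": 0,"hand": 0.065},
  ],
)

```text
time_s: 29.3
tcp_pos: [0.4747, 0.0478, 0.1]
eef_rot: [3.141, -0.001, -0.002]
contact_force: [0.1, 0.4, -0.9]
grip_width: 0.0651
gripper_force: 0.0
```

>>> step_arm(
  increments=[
    {"x": 0,"y": 0,"z": -0.03,"rx": 0,"ry": 0,"rz": 0,"hand": 0.065},
    {"x": 0,"y": 0,"z": -0.08,"rx": 0,"ry": 0,"rz": 0,"hand": 0.065},
    {"x": 0,"y": 0,"z": -0.13,"rx": 0,"ry": 0,"rz": 0,"hand": 0.08},
    {"x": 0.03,"y": 0.03,"z": -0.14,"rx": 0,"ry": 0,"rz": 0,"hand": 0.09},
    {"x": 0.07,"y": 0.07,"z": -0.14,"rx": 0,"ry": 0,"rz": 0,"hand": 0.09},
    {"x": 0.11,"y": 0.11,"z": -0.14,"rx": 0,"ry": 0,"rz": 0,"hand": 0.09},
    {"x": 0.15,"y": 0.15,"z": -0.14,"rx": 0,"ry": 0,"rz": 0,"hand": 0.09},
    {"x": 0.184,"y": 0.176,"z": -0.14,"rx": 0,"ry": 0,"rz": 0,"hand": 0.09},
  ],
)

```text
time_s: 30.3
tcp_pos: [0.6593, -0.1307, 0.2394]
eef_rot: [3.141, 0.0, -0.003]
contact_force: [0.2, 0.3, 0.5]
grip_width: 0.0902
gripper_force: 0.0
```

```bash
python3 -c "
from h import *
togo([.656,-.1275,.095])
for n in ('scene','top'):
    w=cloud(n,grab(n,n+'7.png')[1]); q=near(w,(.4726,.048),.068,.02,.2); print(n,len(q),q.mean(0),q.min(0),q.max(0)); 
    q=near(w,(.457,-.1065),.03,.043,.065); print('knob',len(q),circ(q)[0] if len(q) else '')"
```

```text
tcp [ 0.6602 -0.1318  0.2377] rot [ 3.141e+00  1.000e-03 -5.000e-03] shift in tool axes [-0.0042 -0.0044  0.1427] w 0.09 j [-0.36  0.47  1.16 -0.    1.51  1.21]
scene 513 [0.47349952 0.04302849 0.08467923] [ 0.41763416 -0.01924008  0.02006048] [0.54006464 0.11332118 0.13225492]
knob 133 [ 0.45763497 -0.10584844]
top 188 [0.48733605 0.07233403 0.06724803] [0.41923706 0.03094372 0.02008699] [0.54037182 0.11562106 0.12716708]
knob 0
```

>>> step_arm(
  increments=[
    {"x": -0.004,"y": -0.004,"z": 0.02,"rx": 0,"ry": 0,"rz": 0,"hand": 0.09},
    {"x": -0.004,"y": -0.004,"z": 0.055,"rx": 0,"ry": 0,"rz": 0,"hand": 0.09},
    {"x": -0.004,"y": -0.004,"z": 0.09,"rx": 0,"ry": 0,"rz": 0,"hand": 0.09},
    {"x": -0.004,"y": -0.004,"z": 0.125,"rx": 0,"ry": 0,"rz": 0,"hand": 0.085},
    {"x": -0.004,"y": -0.004,"z": 0.147,"rx": 0,"ry": 0,"rz": 0,"hand": 0.08},
    {"x": -0.004,"y": -0.004,"z": 0.147,"rx": 0,"ry": 0,"rz": 0,"hand": 0.07},
    {"x": -0.004,"y": -0.004,"z": 0.147,"rx": 0,"ry": 0,"rz": 0,"hand": 0.054},
    {"x": -0.004,"y": -0.004,"z": 0.147,"rx": 0,"ry": 0,"rz": 0,"hand": 0.054},
  ],
  newtons=22,
)

```text
time_s: 31.5
tcp_pos: [0.6549, -0.1245, 0.0946]
eef_rot: [3.141, -0.003, -0.001]
contact_force: [-0.8, -0.2, 0.8]
grip_width: 0.0624
gripper_force: 22.0
```

>>> step_arm(
  increments=[
    {"x": 0,"y": 0,"z": 0,"rx": 0,"ry": 0,"rz": 0,"hand": 0.054},
    {"x": 0,"y": 0,"z": 0,"rx": 0,"ry": 0,"rz": 0,"hand": 0.054},
    {"x": 0,"y": 0,"z": 0,"rx": 0,"ry": 0,"rz": 0,"hand": 0.054},
    {"x": 0,"y": 0,"z": -0.01,"rx": 0,"ry": 0,"rz": 0,"hand": 0.054},
    {"x": 0,"y": 0,"z": -0.03,"rx": 0,"ry": 0,"rz": 0,"hand": 0.054},
    {"x": 0,"y": 0,"z": -0.055,"rx": 0,"ry": 0,"rz": 0,"hand": 0.054},
    {"x": 0,"y": 0,"z": -0.08,"rx": 0,"ry": 0,"rz": 0,"hand": 0.054},
    {"x": 0,"y": 0,"z": -0.1,"rx": 0,"ry": 0,"rz": 0,"hand": 0.054},
  ],
)

```text
time_s: 32.5
tcp_pos: [0.6542, -0.1246, 0.194]
eef_rot: [3.141, -0.0, -0.002]
contact_force: [-0.1, -0.3, -1.2]
grip_width: 0.0624
gripper_force: 22.0
```

```bash
cat > ro.py <<'E'
from h import *
import sys
M=togo([.4467,-.279,float(sys.argv[1])]); s=manip.get_state(); T=s['tcp_pos']; print(s['time_s'],s['gripper_force'],s['contact_force'].round(2))
for n in ('scene','top'):
    w=cloud(n,grab(n)[1])
    zt=T[2]-.090+.12
    for lo,hi in ((zt-.008,zt+.01),(zt-.06,zt-.03),(zt-.115,zt-.07)):
        q=near(w,T[:2],.045,lo,hi)
        if len(q)>8: c,r=circ(q); print(n,round(lo-zt,3),len(q),'c-tcp',(c-T[:2]).round(4),r.round(4),'mean',q.mean(0).round(4),'zr',q[:,2].min().round(3),q[:,2].max().round(3))
E
python3 ro.py .19
```

```text
tcp [ 0.6555 -0.125   0.1957] rot [ 3.14e+00 -5.00e-03 -2.00e-03] shift in tool axes [-0.2086  0.1543  0.005 ] w 0.0624 j [-0.36  0.48  1.26 -0.    1.4   1.22]
32.6 21.980037270113826 [ 0.11 -0.01 -1.36]
scene -0.008 169 c-tcp [ 0.0145 -0.0015] 0.0378 mean [ 0.6423 -0.1265  0.2236] zr 0.218 0.235
scene -0.06 186 c-tcp [ 0.0002 -0.0037] 0.0265 mean [ 0.6461 -0.1416  0.1807] zr 0.166 0.195
scene -0.115 250 c-tcp [ 0.0022 -0.0014] 0.0294 mean [ 0.6458 -0.1461  0.1339] zr 0.111 0.156
top -0.008 93 c-tcp [-0.0028 -0.0035] 0.0217 mean [ 0.6379 -0.1299  0.2195] zr 0.218 0.229
top -0.06 95 c-tcp [-0.0047 -0.0013] 0.025 mean [ 0.6344 -0.1238  0.1805] zr 0.166 0.196
top -0.115 156 c-tcp [-0.0047 -0.0014] 0.0253 mean [ 0.6398 -0.1232  0.1353] zr 0.111 0.155
```

>>> step_arm(
  increments=[
    {"x": 0,"y": 0,"z": -0.03,"rx": 0,"ry": 0,"rz": 0,"hand": 0.054},
    {"x": 0,"y": 0,"z": -0.06,"rx": 0,"ry": 0,"rz": 0,"hand": 0.054},
    {"x": -0.02,"y": 0.015,"z": -0.08,"rx": 0,"ry": 0,"rz": 0,"hand": 0.054},
    {"x": -0.055,"y": 0.04,"z": -0.08,"rx": 0,"ry": 0,"rz": 0,"hand": 0.054},
    {"x": -0.095,"y": 0.07,"z": -0.08,"rx": 0,"ry": 0,"rz": 0,"hand": 0.054},
    {"x": -0.135,"y": 0.1,"z": -0.08,"rx": 0,"ry": 0,"rz": 0,"hand": 0.054},
    {"x": -0.175,"y": 0.13,"z": -0.08,"rx": 0,"ry": 0,"rz": 0,"hand": 0.054},
    {"x": -0.2,"y": 0.148,"z": -0.08,"rx": 0,"ry": 0,"rz": 0,"hand": 0.054},
  ],
)

```text
time_s: 33.7
tcp_pos: [0.4516, -0.2728, 0.2714]
eef_rot: [-3.14, 0.002, -0.003]
contact_force: [0.1, -0.0, -2.3]
grip_width: 0.0624
gripper_force: 22.0
```

>>> step_arm(
  increments=[
    {"x": -0.004,"y": 0.003,"z": 0,"rx": 0,"ry": 0,"rz": 0,"hand": 0.054},
    {"x": -0.0086,"y": 0.006,"z": 0,"rx": 0,"ry": 0,"rz": 0,"hand": 0.054},
    {"x": -0.0086,"y": 0.006,"z": 0,"rx": 0,"ry": 0,"rz": 0,"hand": 0.054},
    {"x": -0.0086,"y": 0.006,"z": 0,"rx": 0,"ry": 0,"rz": 0,"hand": 0.054},
    {"x": -0.0086,"y": 0.006,"z": 0,"rx": 0,"ry": 0,"rz": 0,"hand": 0.054},
    {"x": -0.0086,"y": 0.006,"z": 0,"rx": 0,"ry": 0,"rz": 0,"hand": 0.054},
    {"x": -0.0086,"y": 0.006,"z": 0,"rx": 0,"ry": 0,"rz": 0,"hand": 0.054},
    {"x": -0.0086,"y": 0.006,"z": 0,"rx": 0,"ry": 0,"rz": 0,"hand": 0.054},
  ],
)

```text
time_s: 34.7
tcp_pos: [0.4454, -0.2781, 0.2728]
eef_rot: [3.141, -0.0, -0.002]
contact_force: [-0.4, -1.0, -1.8]
grip_width: 0.0625
gripper_force: 22.0
```

```bash
python3 ro.py .109
python3 - <<'E'
from h import *
s=manip.get_state(); T=s['tcp_pos']; w=cloud('scene',grab('scene','r8.png')[1])
for lo in np.arange(.16,.3,.015):
    q=near(w,T[:2],.045,lo,lo+.015)
    if len(q)>5: # fit with fixed radius 31
        from scipy.optimize import least_squares
        c=least_squares(lambda c:np.hypot(q[:,0]-c[0],q[:,1]-c[1])-.031,T[:2],loss='soft_l1',f_scale=.002).x; print(lo.round(3),len(q),c.round(4),(c-T[:2]).round(4))
E
```

```text
tcp [ 0.4453 -0.2781  0.2728] rot [ 3.141e+00 -0.000e+00 -2.000e-03] shift in tool axes [0.0013 0.0009 0.1638] w 0.0622 j [-0.77  0.18  1.49 -0.    1.47  0.8 ]
34.8 21.979752257466316 [-0.57 -0.28 -1.76]
scene -0.008 94 c-tcp [0.0052 0.0007] 0.0302 mean [ 0.4285 -0.2755  0.3011] zr 0.295 0.313
scene -0.06 174 c-tcp [0.0031 0.0001] 0.0303 mean [ 0.4352 -0.2988  0.2562] zr 0.243 0.273
scene -0.115 289 c-tcp [ 0.0027 -0.    ] 0.0306 mean [ 0.4377 -0.3001  0.2109] zr 0.188 0.233
0.175 42 [ 0.448 -0.278] [0.0026 0.0001]
0.19 98 [ 0.4481 -0.2781] [0.0028 0.0001]
0.205 97 [ 0.4482 -0.2776] [0.0029 0.0005]
0.22 100 [ 0.4484 -0.2773] [0.0031 0.0009]
0.235 104 [ 0.4482 -0.2773] [0.0029 0.0009]
0.25 91 [ 0.4486 -0.2772] [0.0032 0.001 ]
0.265 53 [ 0.4489 -0.2773] [0.0036 0.0009]
0.28 64 [ 0.45   -0.2796] [ 0.0047 -0.0014]
0.295 90 [ 0.4518 -0.2778] [0.0064 0.0004]
```

>>> step_arm(
  increments=[
    {"x": -0.0015,"y": 0.001,"z": 0.01,"rx": 0,"ry": 0,"rz": 0,"hand": 0.054},
    {"x": -0.0015,"y": 0.001,"z": 0.02,"rx": 0,"ry": 0,"rz": 0,"hand": 0.054},
    {"x": -0.0015,"y": 0.001,"z": 0.03,"rx": 0,"ry": 0,"rz": 0,"hand": 0.054},
    {"x": -0.0015,"y": 0.001,"z": 0.04,"rx": 0,"ry": 0,"rz": 0,"hand": 0.054},
    {"x": -0.0015,"y": 0.001,"z": 0.05,"rx": 0,"ry": 0,"rz": 0,"hand": 0.054},
    {"x": -0.0015,"y": 0.001,"z": 0.06,"rx": 0,"ry": 0,"rz": 0,"hand": 0.054},
    {"x": -0.0015,"y": 0.001,"z": 0.065,"rx": 0,"ry": 0,"rz": 0,"hand": 0.054},
    {"x": -0.0015,"y": 0.001,"z": 0.065,"rx": 0,"ry": 0,"rz": 0,"hand": 0.054},
  ],
)

```text
time_s: 35.95
tcp_pos: [0.4437, -0.279, 0.2074]
eef_rot: [-3.141, 0.0, -0.002]
contact_force: [1.1, 0.4, -1.9]
grip_width: 0.0622
gripper_force: 22.0
```

No contact with the spindle so far (force is just the roll's weight), so I'll carry on down.

>>> step_arm(
  increments=[
    {"x": 0,"y": 0,"z": 0.015,"rx": 0,"ry": 0,"rz": 0,"hand": 0.054},
    {"x": 0,"y": 0,"z": 0.03,"rx": 0,"ry": 0,"rz": 0,"hand": 0.054},
    {"x": 0,"y": 0,"z": 0.045,"rx": 0,"ry": 0,"rz": 0,"hand": 0.054},
    {"x": 0,"y": 0,"z": 0.06,"rx": 0,"ry": 0,"rz": 0,"hand": 0.054},
    {"x": 0,"y": 0,"z": 0.075,"rx": 0,"ry": 0,"rz": 0,"hand": 0.054},
    {"x": 0,"y": 0,"z": 0.088,"rx": 0,"ry": 0,"rz": 0,"hand": 0.054},
    {"x": 0,"y": 0,"z": 0.095,"rx": 0,"ry": 0,"rz": 0,"hand": 0.054},
    {"x": 0,"y": 0,"z": 0.095,"rx": 0,"ry": 0,"rz": 0,"hand": 0.054},
  ],
)

```text
time_s: 36.95
tcp_pos: [0.4437, -0.279, 0.1123]
eef_rot: [-3.141, 0.001, -0.002]
contact_force: [-0.4, 0.1, -2.6]
grip_width: 0.0626
gripper_force: 22.0
```

```bash
python3 -c "
from h import *
togo([.4452,-.279,.109]);print(manip.get_state()['contact_force'])"
```

```text
tcp [ 0.4441 -0.2794  0.1132] rot [ 3.141e+00 -1.000e-03 -2.000e-03] shift in tool axes [ 0.001  -0.0004  0.0042] w 0.0623 j [-0.77  0.3   1.74 -0.    1.1   0.8 ]
[ 0.30324658 -0.13613017 -1.48535523]
```

>>> step_arm(
  increments=[
    {"x": 0,"y": 0,"z": 0.002,"rx": 0,"ry": 0,"rz": 0,"hand": 0.054},
    {"x": 0,"y": 0,"z": 0.004,"rx": 0,"ry": 0,"rz": 0,"hand": 0.054},
    {"x": 0,"y": 0,"z": 0.004,"rx": 0,"ry": 0,"rz": 0,"hand": 0.054},
    {"x": 0,"y": 0,"z": 0.004,"rx": 0,"ry": 0,"rz": 0,"hand": 0.054},
    {"x": 0,"y": 0,"z": 0.004,"rx": 0,"ry": 0,"rz": 0,"hand": 0.085},
    {"x": 0,"y": 0,"z": 0.004,"rx": 0,"ry": 0,"rz": 0,"hand": 0.085},
    {"x": 0,"y": 0,"z": 0.004,"rx": 0,"ry": 0,"rz": 0,"hand": 0.085},
    {"x": 0,"y": 0,"z": 0.004,"rx": 0,"ry": 0,"rz": 0,"hand": 0.085},
  ],
)

```text
time_s: 38.05
tcp_pos: [0.4438, -0.2791, 0.1087]
eef_rot: [3.142, 0.0, -0.002]
contact_force: [0.3, -0.3, -0.3]
grip_width: 0.0849
gripper_force: 0.0
```

>>> step_arm(
  increments=[
    {"x": 0,"y": 0,"z": 0,"rx": 0,"ry": 0,"rz": 0,"hand": 0.085},
    {"x": 0,"y": 0,"z": -0.03,"rx": 0,"ry": 0,"rz": 0,"hand": 0.085},
    {"x": 0,"y": 0,"z": -0.07,"rx": 0,"ry": 0,"rz": 0,"hand": 0.085},
    {"x": 0,"y": 0,"z": -0.11,"rx": 0,"ry": 0,"rz": 0,"hand": 0.085},
    {"x": 0,"y": -0.03,"z": -0.13,"rx": 0,"ry": 0,"rz": 0,"hand": 0.08},
    {"x": 0,"y": -0.06,"z": -0.13,"rx": 0,"ry": 0,"rz": 0,"hand": 0.07},
    {"x": 0,"y": -0.09,"z": -0.13,"rx": 0,"ry": 0,"rz": 0,"hand": 0.07},
    {"x": 0,"y": -0.09,"z": -0.13,"rx": 0,"ry": 0,"rz": 0,"hand": 0.07},
  ],
)

```text
time_s: 39.05
tcp_pos: [0.4439, -0.1875, 0.239]
eef_rot: [-3.142, -0.0, 0.001]
contact_force: [0.1, 1.0, -0.5]
grip_width: 0.0701
gripper_force: 0.0
```

Run:
```python
from h import *
togo([.4575,-.1065,.12])
for n in ('scene','top'):
    im,d=grab(n,n+'9.png'); w=cloud(n,d)
    for nm,xy,r,lo,hi in (('rolltop',(.4467,-.279),.036,.128,.144),('rollside',(.4467,-.279),.05,.03,.12),('neck',(.4467,-.279),.03,.148,.165),('knobtop',(.4575,-.1065),.03,.043,.065),('knobgrip',(.4575,-.1065),.03,.026,.043),('flange',(.4575,-.1065),.035,.006,.014)):
        q=near(w,xy,r,lo,hi)
        if len(q)>6: c,rr=circ(q); print(n,nm,len(q),c.round(4),rr.round(4),'mean',q.mean(0).round(4))
```

```text
tcp [ 0.4442 -0.1894  0.2389] rot [ 3.141e+00 -0.000e+00 -1.000e-03] shift in tool axes [ 0.0132 -0.0831  0.1189] w 0.0699 j [-0.63  0.12  1.65 -0.    1.38  0.94]
scene rolltop 436 [ 0.4463 -0.2816] 0.0234 mean [ 0.4455 -0.2837  0.1374]
scene rollside 448 [ 0.4458 -0.283 ] 0.0278 mean [ 0.4378 -0.3012  0.077 ]
scene neck 33 [ 0.4468 -0.2775] 0.0054 mean [ 0.4466 -0.2785  0.1557]
scene knobtop 132 [ 0.4574 -0.1062] 0.0134 mean [ 0.4571 -0.1069  0.0494]
scene knobgrip 47 [ 0.4575 -0.1047] 0.0178 mean [ 0.4528 -0.1161  0.0359]
scene flange 127 [ 0.4586 -0.106 ] 0.023 mean [ 0.4564 -0.1151  0.0102]
top knobtop 180 [ 0.4576 -0.1062] 0.0127 mean [ 0.4574 -0.1062  0.0467]
top knobgrip 46 [ 0.4573 -0.1059] 0.0182 mean [ 0.4547 -0.1024  0.0398]
top flange 109 [ 0.4582 -0.1064] 0.0237 mean [ 0.4546 -0.1019  0.0083]
```

>>> step_arm(
  increments=[
    {"x": 0.003,"y": -0.01,"z": 0,"rx": 0,"ry": 0,"rz": -0.17,"hand": 0.07},
    {"x": 0.005,"y": -0.025,"z": 0,"rx": 0,"ry": 0,"rz": -0.34,"hand": 0.07},
    {"x": 0.008,"y": -0.04,"z": 0,"rx": 0,"ry": 0,"rz": -0.51,"hand": 0.07},
    {"x": 0.011,"y": -0.06,"z": 0,"rx": 0,"ry": 0,"rz": -0.68,"hand": 0.07},
    {"x": 0.0134,"y": -0.075,"z": 0,"rx": 0,"ry": 0,"rz": -0.85,"hand": 0.07},
    {"x": 0.0134,"y": -0.0832,"z": 0,"rx": 0,"ry": 0,"rz": -1.02,"hand": 0.07},
    {"x": 0.0134,"y": -0.0832,"z": 0,"rx": 0,"ry": 0,"rz": -1.19,"hand": 0.07},
    {"x": 0.0134,"y": -0.0832,"z": 0,"rx": 0,"ry": 0,"rz": -1.36,"hand": 0.07},
  ],
)

```text
time_s: 40.25
tcp_pos: [0.4578, -0.1068, 0.2386]
eef_rot: [-3.141, 0.0, 1.363]
contact_force: [0.0, -0.6, 0.5]
grip_width: 0.0701
gripper_force: 0.0
```

>>> step_arm(
  increments=[
    {"x": 0,"y": 0,"z": 0.03,"rx": 0,"ry": 0,"rz": -0.17,"hand": 0.07},
    {"x": 0,"y": 0,"z": 0.06,"rx": 0,"ry": 0,"rz": -0.211,"hand": 0.07},
    {"x": 0,"y": 0,"z": 0.09,"rx": 0,"ry": 0,"rz": -0.211,"hand": 0.07},
    {"x": 0,"y": 0,"z": 0.12,"rx": 0,"ry": 0,"rz": -0.211,"hand": 0.07},
    {"x": 0,"y": 0,"z": 0.13,"rx": 0,"ry": 0,"rz": -0.211,"hand": 0.07},
    {"x": 0,"y": 0,"z": 0.13,"rx": 0,"ry": 0,"rz": -0.211,"hand": 0.07},
    {"x": 0,"y": 0,"z": 0.13,"rx": 0,"ry": 0,"rz": -0.211,"hand": 0.07},
    {"x": 0,"y": 0,"z": 0.13,"rx": 0,"ry": 0,"rz": -0.211,"hand": 0.07},
  ],
)

```text
time_s: 41.25
tcp_pos: [0.4583, -0.1064, 0.1099]
eef_rot: [3.14, 0.001, 1.569]
contact_force: [-1.2, 0.9, 0.8]
grip_width: 0.0702
gripper_force: 0.0
```

```bash
python3 -c "
from h import *
togo([.4576,-.1062,.035]); print(manip.get_state()['time_s'])"
```

```text
tcp [ 0.4581 -0.1062  0.1096] rot [3.140e+00 1.000e-03 1.569e+00] shift in tool axes [ 0.     -0.0006  0.0745] w 0.0698 j [-0.47  0.22  1.87 -0.    1.05 -0.46]
41.35
```

>>> step_arm(
  increments=[
    {"x": 0,"y": -0.0005,"z": 0.025,"rx": 0,"ry": 0,"rz": 0,"hand": 0.07},
    {"x": 0,"y": -0.0005,"z": 0.05,"rx": 0,"ry": 0,"rz": 0,"hand": 0.065},
    {"x": 0,"y": -0.0005,"z": 0.07,"rx": 0,"ry": 0,"rz": 0,"hand": 0.06},
    {"x": 0,"y": -0.0005,"z": 0.0745,"rx": 0,"ry": 0,"rz": 0,"hand": 0.055},
    {"x": 0,"y": -0.0005,"z": 0.0745,"rx": 0,"ry": 0,"rz": 0,"hand": 0.05},
    {"x": 0,"y": -0.0005,"z": 0.0745,"rx": 0,"ry": 0,"rz": 0,"hand": 0.04},
    {"x": 0,"y": -0.0005,"z": 0.0745,"rx": 0,"ry": 0,"rz": 0,"hand": 0.036},
    {"x": 0,"y": -0.0005,"z": 0.0745,"rx": 0,"ry": 0,"rz": 0,"hand": 0.036},
  ],
  newtons=12,
)

```text
time_s: 42.35
tcp_pos: [0.4578, -0.1063, 0.0351]
eef_rot: [3.14, 0.001, 1.569]
contact_force: [-0.2, -0.2, 4.4]
grip_width: 0.0381
gripper_force: 12.0
```

>>> step_arm(
  increments=[
    {"x": 0,"y": 0,"z": 0,"rx": 0,"ry": 0,"rz": 0,"hand": 0.033},
    {"x": 0,"y": 0,"z": 0,"rx": 0,"ry": 0,"rz": 0,"hand": 0.033},
    {"x": 0,"y": 0,"z": 0,"rx": 0,"ry": 0,"rz": 0,"hand": 0.033},
    {"x": 0,"y": 0,"z": 0,"rx": 0,"ry": 0,"rz": 0,"hand": 0.033},
    {"x": 0,"y": 0,"z": 0,"rx": 0,"ry": 0,"rz": 0,"hand": 0.033},
    {"x": 0,"y": 0,"z": 0,"rx": 0,"ry": 0,"rz": 0,"hand": 0.033},
    {"x": 0,"y": 0,"z": 0,"rx": 0,"ry": 0,"rz": 0,"hand": 0.033},
    {"x": 0,"y": 0,"z": 0,"rx": 0,"ry": 0,"rz": 0,"hand": 0.033},
  ],
)

```text
time_s: 43.35
tcp_pos: [0.4578, -0.1063, 0.035]
eef_rot: [3.14, 0.001, 1.569]
contact_force: [0.6, 0.4, 6.2]
grip_width: 0.0383
gripper_force: 12.1
```

>>> step_arm(
  increments=[
    {"x": 0,"y": 0,"z": 0,"rx": 0,"ry": 0,"rz": 0,"hand": 0.05},
    {"x": 0,"y": 0,"z": 0,"rx": 0,"ry": 0,"rz": 0,"hand": 0.05},
    {"x": 0,"y": 0,"z": 0.003,"rx": 0,"ry": 0,"rz": 0,"hand": 0.05},
    {"x": 0,"y": 0,"z": 0.0035,"rx": 0,"ry": 0,"rz": 0,"hand": 0.05},
    {"x": 0,"y": 0,"z": 0.0035,"rx": 0,"ry": 0,"rz": 0,"hand": 0.033},
    {"x": 0,"y": 0,"z": 0.0035,"rx": 0,"ry": 0,"rz": 0,"hand": 0.033},
    {"x": 0,"y": 0,"z": 0.0035,"rx": 0,"ry": 0,"rz": 0,"hand": 0.033},
    {"x": 0,"y": 0,"z": 0.0035,"rx": 0,"ry": 0,"rz": 0,"hand": 0.033},
  ],
)

```text
time_s: 44.35
tcp_pos: [0.457, -0.1059, 0.0308]
eef_rot: [3.142, 0.0, 1.569]
contact_force: [0.4, 0.2, -0.9]
grip_width: 0.0388
gripper_force: 12.0
```

```bash
python3 -c "
from h import *
togo([.4576,-.1062,.0315]); s=manip.get_state(); print(s['contact_force'],s['gripper_force'])"
```

```text
tcp [ 0.457  -0.106   0.0308] rot [3.142 0.    1.569] shift in tool axes [-0.0002  0.0006 -0.0007] w 0.0386 j [-0.47  0.33  1.95 -0.    0.86 -0.46]
[ 0.53288072  0.81924379 -0.54345135] 11.988870449845308
```

>>> step_arm(
  increments=[
    {"x": 0,"y": 0,"z": -0.003,"rx": 0,"ry": 0,"rz": 0,"hand": 0.033},
    {"x": 0,"y": 0,"z": -0.008,"rx": 0,"ry": 0,"rz": 0,"hand": 0.033},
    {"x": 0,"y": 0,"z": -0.014,"rx": 0,"ry": 0,"rz": 0,"hand": 0.033},
    {"x": 0,"y": 0,"z": -0.02,"rx": 0,"ry": 0,"rz": 0,"hand": 0.033},
    {"x": 0,"y": 0,"z": -0.025,"rx": 0,"ry": 0,"rz": 0,"hand": 0.033},
    {"x": 0,"y": 0,"z": -0.025,"rx": 0,"ry": 0,"rz": 0,"hand": 0.033},
    {"x": 0,"y": 0,"z": -0.025,"rx": 0,"ry": 0,"rz": 0,"hand": 0.033},
    {"x": 0,"y": 0,"z": -0.025,"rx": 0,"ry": 0,"rz": 0,"hand": 0.033},
  ],
)

```text
time_s: 45.45
tcp_pos: [0.4569, -0.1059, 0.0556]
eef_rot: [-3.141, -0.0, 1.569]
contact_force: [-0.3, -0.9, -1.9]
grip_width: 0.0386
gripper_force: 12.0
```

```bash
cat > kz.py <<'E'
from h import *
s=manip.get_state(); T=s['tcp_pos']; print(s['time_s'],T.round(4),round(s['grip_width'],4),s['gripper_force'],s['contact_force'].round(2))
for n in ('scene','top'):
    w=cloud(n,grab(n)[1]); z0=T[2]-.031
    q=near(w,T[:2],.032,z0-.012,z0+.014); q=q[np.hypot(q[:,0]-T[0],q[:,1]-T[1])>.014]
    k=q[:,2]<z0+.012
    if k.sum()>6: c,r=circ(q[k]); print(n,k.sum(),'flange c-tcp',(c-T[:2]).round(4),r.round(4),'flange z rel expect top',(np.percentile(q[:,2],[5,50,95])-z0-.009).round(4))
E
python3 kz.py
```

```text
45.45 [ 0.4569 -0.1059  0.0556] 0.0386 11.988931458872685 [-0.33 -0.92 -1.95]
scene 81 flange c-tcp [-0.0007 -0.0006] 0.0211 flange z rel expect top [-0.0043  0.0009  0.0046]
top 7 flange c-tcp [-0.0064  0.0248] 0.0032 flange z rel expect top [-0.0079 -0.005   0.0004]
```

>>> step_arm(
  increments=[
    {"x": 0,"y": 0,"z": -0.008,"rx": 0,"ry": 0,"rz": 0,"hand": 0.033},
    {"x": 0,"y": 0,"z": -0.025,"rx": 0,"ry": 0,"rz": 0,"hand": 0.033},
    {"x": 0,"y": 0,"z": -0.05,"rx": 0,"ry": 0,"rz": 0,"hand": 0.033},
    {"x": 0,"y": 0,"z": -0.075,"rx": 0,"ry": 0,"rz": 0,"hand": 0.033},
    {"x": 0,"y": 0,"z": -0.1,"rx": 0,"ry": 0,"rz": 0,"hand": 0.033},
    {"x": 0,"y": 0,"z": -0.125,"rx": 0,"ry": 0,"rz": 0,"hand": 0.033},
    {"x": -0.005,"y": 0,"z": -0.15,"rx": 0,"ry": 0,"rz": 0,"hand": 0.033},
    {"x": -0.015,"y": -0.001,"z": -0.165,"rx": 0,"ry": 0,"rz": 0,"hand": 0.033},
  ],
)

```text
time_s: 46.55
tcp_pos: [0.4564, -0.1212, 0.2225]
eef_rot: [3.14, 0.001, 1.57]
contact_force: [2.1, -0.5, -0.9]
grip_width: 0.0387
gripper_force: 12.0
```

>>> step_arm(
  increments=[
    {"x": -0.015,"y": -0.001,"z": 0,"rx": 0,"ry": 0,"rz": 0,"hand": 0.033},
    {"x": -0.035,"y": -0.002,"z": 0,"rx": 0,"ry": 0,"rz": 0,"hand": 0.033},
    {"x": -0.06,"y": -0.004,"z": 0,"rx": 0,"ry": 0,"rz": 0,"hand": 0.033},
    {"x": -0.085,"y": -0.005,"z": 0,"rx": 0,"ry": 0,"rz": 0,"hand": 0.033},
    {"x": -0.11,"y": -0.007,"z": 0,"rx": 0,"ry": 0,"rz": 0,"hand": 0.033},
    {"x": -0.135,"y": -0.008,"z": 0,"rx": 0,"ry": 0,"rz": 0,"hand": 0.033},
    {"x": -0.15,"y": -0.009,"z": 0,"rx": 0,"ry": 0,"rz": 0,"hand": 0.033},
    {"x": -0.158,"y": -0.0092,"z": 0,"rx": 0,"ry": 0,"rz": 0,"hand": 0.033},
  ],
)

```text
time_s: 47.55
tcp_pos: [0.446, -0.2797, 0.2199]
eef_rot: [-3.141, -0.001, 1.568]
contact_force: [0.4, 0.4, -1.2]
grip_width: 0.0388
gripper_force: 12.0
```

```bash
python3 -c "
from h import *
togo([.4467,-.279,.171])"; python3 kz.py
```

```text
tcp [ 0.4464 -0.2794  0.2203] rot [-3.141 -0.     1.568] shift in tool axes [0.0004 0.0004 0.0493] w 0.0388 j [-0.77  0.21  1.58 -0.    1.35 -0.77]
47.65 [ 0.4464 -0.2794  0.2203] 0.0388 11.988871749244936 [-0.07 -0.52 -1.84]
scene 121 flange c-tcp [-0.0005  0.0002] 0.0222 flange z rel expect top [-0.0045  0.0013  0.0043]
top 121 flange c-tcp [0.0034 0.0087] 0.0162 flange z rel expect top [-0.0044 -0.0013  0.0016]
```

>>> step_arm(
  increments=[
    {"x": 0.0004,"y": 0.0006,"z": 0.01,"rx": 0,"ry": 0,"rz": 0,"hand": 0.033},
    {"x": 0.0004,"y": 0.0006,"z": 0.02,"rx": 0,"ry": 0,"rz": 0,"hand": 0.033},
    {"x": 0.0004,"y": 0.0006,"z": 0.027,"rx": 0,"ry": 0,"rz": 0,"hand": 0.033},
    {"x": 0.0004,"y": 0.0006,"z": 0.031,"rx": 0,"ry": 0,"rz": 0,"hand": 0.033},
    {"x": 0.0004,"y": 0.0006,"z": 0.034,"rx": 0,"ry": 0,"rz": 0,"hand": 0.033},
    {"x": 0.0004,"y": 0.0006,"z": 0.037,"rx": 0,"ry": 0,"rz": 0,"hand": 0.033},
    {"x": 0.0004,"y": 0.0006,"z": 0.04,"rx": 0,"ry": 0,"rz": 0,"hand": 0.033},
    {"x": 0.0004,"y": 0.0006,"z": 0.04,"rx": 0,"ry": 0,"rz": 0,"hand": 0.033},
  ],
)

```text
time_s: 48.75
tcp_pos: [0.4471, -0.2785, 0.1806]
eef_rot: [-3.141, -0.0, 1.569]
contact_force: [0.0, -0.4, -1.5]
grip_width: 0.0389
gripper_force: 12.0
```

```bash
python3 kz.py; python3 -c "
from h import *
togo([.4467,-.279,.171])"
```

```text
48.75 [ 0.4471 -0.2785  0.1806] 0.0389 11.988913573741229 [ 0.05 -0.4  -1.47]
scene 190 flange c-tcp [-0.0009 -0.003 ] 0.0225 flange z rel expect top [-0.0205 -0.0005  0.0042]
top 106 flange c-tcp [0.0041 0.0086] 0.0155 flange z rel expect top [-0.0064 -0.0013  0.0012]
tcp [ 0.4473 -0.2786  0.181 ] rot [3.141 0.    1.569] shift in tool axes [-0.0004 -0.0006  0.01  ] w 0.0386 j [-0.77  0.24  1.64 -0.    1.26 -0.77]
```

>>> step_arm(
  increments=[
    {"x": 0,"y": 0,"z": 0.003,"rx": 0,"ry": 0,"rz": 0,"hand": 0.033},
    {"x": 0,"y": 0,"z": 0.006,"rx": 0,"ry": 0,"rz": 0,"hand": 0.033},
    {"x": 0,"y": 0,"z": 0.008,"rx": 0,"ry": 0,"rz": 0,"hand": 0.033},
    {"x": 0,"y": 0,"z": 0.0095,"rx": 0,"ry": 0,"rz": 0,"hand": 0.033},
    {"x": 0,"y": 0,"z": 0.0095,"rx": 0,"ry": 0,"rz": 0,"hand": 0.033},
    {"x": 0,"y": 0,"z": 0.0095,"rx": 0,"ry": 0,"rz": 0,"hand": 0.033},
    {"x": 0,"y": 0,"z": 0.0095,"rx": 0,"ry": 0,"rz": 0,"hand": 0.033},
    {"x": 0,"y": 0,"z": 0.0095,"rx": 0,"ry": 0,"rz": 0,"hand": 0.033},
  ],
)

```text
time_s: 49.95
tcp_pos: [0.4472, -0.2786, 0.1714]
eef_rot: [3.141, 0.0, 1.569]
contact_force: [0.2, -0.7, -0.1]
grip_width: 0.0387
gripper_force: 12.0
```

Almost no weight is left on the tool, so the knob has reached the shoulder. I'll open the fingers and rise clear.

>>> step_arm(
  increments=[
    {"x": 0,"y": 0,"z": 0,"rx": 0,"ry": 0,"rz": 0,"hand": 0.045},
    {"x": 0,"y": 0,"z": 0,"rx": 0,"ry": 0,"rz": 0,"hand": 0.06},
    {"x": 0,"y": 0,"z": 0,"rx": 0,"ry": 0,"rz": 0,"hand": 0.075},
    {"x": 0,"y": 0,"z": 0,"rx": 0,"ry": 0,"rz": 0,"hand": 0.08},
    {"x": 0,"y": 0,"z": 0,"rx": 0,"ry": 0,"rz": 0,"hand": 0.08},
    {"x": 0,"y": 0,"z": -0.02,"rx": 0,"ry": 0,"rz": 0,"hand": 0.08},
    {"x": 0,"y": 0,"z": -0.06,"rx": 0,"ry": 0,"rz": 0,"hand": 0.08},
    {"x": 0,"y": 0,"z": -0.1,"rx": 0,"ry": 0,"rz": 0,"hand": 0.08},
  ],
)

```text
time_s: 50.95
tcp_pos: [0.447, -0.2783, 0.2722]
eef_rot: [-3.141, -0.0, 1.569]
contact_force: [0.2, 0.2, -0.7]
grip_width: 0.0799
gripper_force: 0.0
```

>>> step_arm(
  increments=[
    {"x": 0.03,"y": 0,"z": -0.02,"rx": 0,"ry": 0,"rz": 0,"hand": 0.08},
    {"x": 0.07,"y": 0,"z": -0.03,"rx": 0,"ry": 0,"rz": 0,"hand": 0.08},
    {"x": 0.12,"y": 0,"z": -0.03,"rx": 0,"ry": 0,"rz": 0,"hand": 0.08},
    {"x": 0.16,"y": 0,"z": -0.03,"rx": 0,"ry": 0,"rz": 0,"hand": 0.08},
    {"x": 0.16,"y": 0,"z": -0.03,"rx": 0,"ry": 0,"rz": 0,"hand": 0.08},
    {"x": 0.16,"y": 0,"z": -0.03,"rx": 0,"ry": 0,"rz": 0,"hand": 0.08},
    {"x": 0.16,"y": 0,"z": -0.03,"rx": 0,"ry": 0,"rz": 0,"hand": 0.08},
    {"x": 0.16,"y": 0,"z": -0.03,"rx": 0,"ry": 0,"rz": 0,"hand": 0.08},
  ],
)

```text
time_s: 51.95
tcp_pos: [0.4474, -0.1195, 0.301]
eef_rot: [-3.141, 0.0, 1.568]
contact_force: [-0.2, -0.5, 0.8]
grip_width: 0.0805
gripper_force: 0.0
```

Run:
```python
from h import *
print(manip.get_state()['time_s'])
for n in ('scene','top'):
    im,d=grab(n,n+'_end.png'); w=cloud(n,d)
    for nm,xy,r,lo,hi in (('knobtop',(.4467,-.279),.04,.183,.2),('grip',(.4467,-.279),.04,.166,.182),('flange',(.4467,-.279),.04,.138,.152),('rollside',(.4467,-.279),.05,.03,.12)):
        q=near(w,xy,r,lo,hi)
        if len(q)>6: c,rr=circ(q); print(n,nm,len(q),c.round(4),rr.round(4),'mean',q.mean(0).round(4),'zmax',q[:,2].max().round(4))
```

```text
51.95
scene knobtop 191 [ 0.4465 -0.2781] 0.0136 mean [ 0.4464 -0.2791  0.1891] zmax 0.1953
scene grip 58 [ 0.4472 -0.2763] 0.019 mean [ 0.4396 -0.2888  0.1752] zmax 0.1817
scene flange 200 [ 0.4463 -0.2804] 0.0237 mean [ 0.4417 -0.2905  0.1462] zmax 0.1518
scene rollside 439 [ 0.4471 -0.2803] 0.0303 mean [ 0.4375 -0.3019  0.0767] zmax 0.1198
```

View pics/scene_end.png

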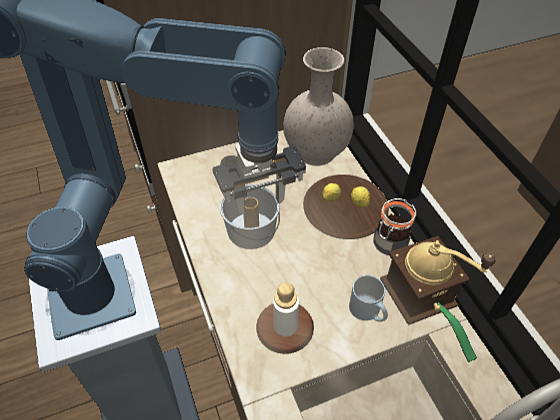

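The knob sits home on the spindle over the new roll at (286,305), with the same heights as at the start. The core stands in the caddy at (251,210), the arm is clear, and the mug has not moved. I'll hand in.

```bash
python3 -c "
from workcell import manip
print(manip.job_done())"
```

```text
the job is handed in; nothing more can be done
None
```

I've handed in the job at about 52 s: the core is in the caddy, the new roll is down on the holder's base and the knob is back home on the spindle. The knob slipped out of the gripper twice before step 1 and ended up standing upright by landing that way. No verdict was returned.

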